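Stand a filed plate up against the angle plate and set the square to its edge

ROBOT

A 6-joint arm with a two-finger parallel gripper is mounted at the origin on the work surface. World frame = base frame: x ahead of the robot, y to its left, z up, the work surface at z = 0. Lengths are in m, angles in rad, forces in N, time in s.
With the tool pointing down it reaches from about 0.35 to 0.975 m from the base axis. Payload 4.9 kg.
Tool frame: the origin (TCP) lies at the very end of the fingers, on their centre line; the grasp point (between the pads) lies 19 mm behind it; x points along the fingers, y is the direction in which the jaws open and shut, and the axes are right-handed (so a half turn about x gives the same grasp; the last joint's range is limited). The gripper opens to 85 mm and grips with 20 to 120 N. Pads are 22 mm wide; open, the fingers measure 114 mm over their backs; the gripper's body (76 mm by 85 mm) begins 54 mm behind the grasp point. The pads swing forward as they close: fully open they stand 13 mm farther back than shut.
Start: joints at [1.073, 0.053, 1.613, -0, 1.476, -0.119], TCP at [0.231, 0.581, 0.231] pointing down, gripper open.
Joint ranges: [-3.01, 3.01], [-1.01, 2.22], [0.06, 2.58], [-1.02, 4.17], [0.09, 2.62], [-3.14, 3.14]. Speed limits (rad/s): [2.57, 2.57, 3.14, 3.14, 3.14, 3.14].

INTERFACE

Orientations are given as a rotation vector (axis times angle).
In Python, from station import ctrl, get_image, calibration, finish_job, search_frame, cut_out, mark_of gives the robot as it stands. The module is installed in compiled form; this text tells all that it offers.
- The arm moves only by the tool arm_command, never from a script. Its argument "plan" is a list that holds one entry, the list of rows, each a list of 7 numbers: the shift along the tool's x, y, z in m, then the turn, a rotation vector about the tool's x, y, z in degrees, then the finger opening in m, from 0 to 0.0854. A call has 1 to 20 rows; each row shifts and turns the pose as measured when the row begins, along the tool's axes as they then stand; what a row does not reach is not made up. A row lasts 1/12 s, in which the tool goes at most 41.7 mm and 7.16 degrees, less where a joint would pass 70% of its speed; a pose out of reach is approached as far as the arm can. A call with a gripper value outside its range is refused whole. The fingers move at their own pace and stop on an object; "squeeze" is the grip in N (left out, the last holds). Time passes only in rows, so rows that do not move let the fingers close. It gives the time, the measured TCP pose, the force and the opening at its end, in the units of the state.
- ctrl.get_obs(): the state, without advancing time (a new reading comes with each control period).
- get_image(name): name is "scene" or "top" or "wrist"; returns the picture (400x640x3 uint8, red, green, blue); there is no depth.
- calibration(name): a dict with "fx", "fy", "cx", "cy" (pixels), "cam_to_world" (4x4, takes a point from camera to world coordinates); the wrist camera has in their place "hand_eye" (4x4, takes a point from camera to tool coordinates, whose origin is the TCP and whose axes are the tool frame's). Camera axes: x right, y down, z forward; pixel columns grow to the right and rows downward; lengths in m; the calibration is good to about 2 mm. A picture is of the moment at which its call begins: read the wrist's pose just before it. calibration takes no time and is no camera call.
- finish_job(): hands the job in, once; it reports no verdict.
Trained networks look in the newest picture that a camera, given by its name, has taken for a name from the list of things; names that differ only in an ending like _2 or _b are one class to them, and where a whole thing is asked for, a point or a joint stands for the part that bears it (a point fixed in the world has none). Each returns a list of dicts, best first, with "conf" (0 to 1); they miss things now and then, are a little off and sometimes report something else, mostly with a low value. They report only what shows in the picture. A call takes as long as a camera call. They do not tell look-alikes from the thing itself.
- search_frame(camera, thing): "at" ([x, y, z] in m, in the coordinates of the camera as it stood for that picture, good to about 4 mm: the middle of the surface that is visible of it).
- cut_out(camera, thing): "mask" (400x640 bool, what is visible of it).
- mark_of(camera, thing): "at" ([x, y, z] in m, in the coordinates of the camera as it stood for that picture, good to about 4 mm: a listed point, or the origin of a listed thing).
The state is a dict: "t": time; "q": joint angles; "dq": joint speeds; "effort": joint torques, N m; "tool_pos": TCP position; "tool_rot": TCP orientation; "contact_force": force on the tool from outside, world axes, zero at the start; "wrist_torque": the same for the moment, N m; "opening": finger opening in m.
Only numpy, scipy, OpenCV 4.12 (cv2) and the standard library are available. Lean on these libraries where they do the work, as an engineer would, in place of code of your own. Each camera call takes 0.05 s, during which the arm holds its last target. There are 200 camera calls.

TASK

The aluminium plate lies on the surface plate with its near edge hanging over the front: tip it up against the angle plate, its far edge staying down on the surface plate as the pivot, so that it stands upright and flush against the angle plate's face, blue underside towards you. Then, to check its left-hand edge for squareness, stand the engineer's square on the surface plate beside it, in line with it, with the back edge of the blade flush against that edge, and let go of everything. Leave the V-block, height gauge, hammer and screwdriver where they are.

Things in the scene. Friction and masses are not known exactly. Their poses are not given: they have to be found in the camera images.
- surface_plate: Fixed cast-iron surface plate on the bench, 300 mm deep (x), 460 wide (y), blue sides; grey top face at z = 0.060 m. Origin: centre of its underside, at bench level; x away from the robot, y left, z up. Its front edge lies 150 mm to -x of the origin. Only the top 22 mm reach that far; lower down the sides stand 12 mm further in.
- angle_plate: Fixed cast-iron angle plate on the surface plate: the fence. Its upright face, 90 mm wide, 115 high, two slots, looks towards the robot, parallel to the surface plate's front edge. Origin: middle of the foot of that face, at the surface plate's top; x into the face (away from the robot), y left along it, z up. Behind the face are a base 100 mm deep and two webs.
- plate_center (a point): Centre of the loose aluminium plate, 140 (x) x 120 (y) x 12 mm (z), about 0.54 kg; bright top, blue underside. Lying: x to its far edge, y left, z up. Starts with its far edge 4-15 mm short of the angle plate; slid up to it, the near edge still hangs 30-40 mm over the front, 60 mm above the bench. Stood up: x points down, z into the angle plate; centre 70 mm up, 6 mm off the face.
- plate_foot (a point): Middle of the aluminium plate's lower far edge, 70 mm to +x of its centre and 6 mm below: the edge it pivots on. Stood up, it is the robot-side lower edge, 12 mm off the angle plate's face. The plate stands freely on its 12 mm edge once upright.
- square_blade (a point): Blade centre of the loose steel square (0.42 kg), 75 mm above its underside. Stock: foot bar 100 (x) x 18 (y) x 22 mm high. Blade: 150 mm high overall, 25 wide (x), 6 thick (y), at one end of the stock. x points out of the blade's back edge, 12.5 mm from here, flush with the stock's end; z up. Stands left or right on the surface plate, x within 0.35 rad of pointing right (-y).
- v_block: Loose steel V-block, 50 (x) x 70 (y) x 45 mm high, V-groove on top along y; stands on the surface plate in the place, left or right of the aluminium plate, that the square does not have. Origin at the centre of its underside. Bystander.
- height_gauge: Loose height gauge at the rear right of the surface plate: base 85 (x) x 55 (y) x 32 mm, scale column 274 mm high, scriber arm towards the robot. Origin at the centre of its underside. Bystander.
- hammer: Loose hammer lying on the bench, left of the surface plate: steel head 22 x 90 x 22 mm at the origin, wooden handle 250 mm to -x. Bystander.
- screwdriver: Loose screwdriver with green handle lying on the bench, right of the surface plate, 220 mm long along x, handle to -x. Bystander.
There are look-alikes about, which are no part of the job. There is more than one size of the part that bears square_blade; the job needs the larger. What is meant by the part that bears plate_center is not purple, and is the larger of those in its own colour.

How it is judged:
By the outcome, as a careful person would: the job done as asked, in the order asked, and still so for the second after the job is handed in, with the robot touching nothing.
It also fails if it takes over 64 s, if anything falls off the work surface, if the arm or the gripper's body presses on something with over 40 N, if the wrist force passes 120 N, or if a joint passes its speed limit or range.

## Working session

There is one attempt and no reset: what is moved stays moved. The work goes in short steps, Python scripts to look and compute and a tool call to move; the robot and the scene stay as the last step left them, time stands still between calls to the robot, and variables do not carry over. Pictures are saved under pics/ and viewed, about 8 in all and at most 12, crops included, and the job is handed in when it is done.

Besides the shell and the picture viewer there is one more tool, called as a command line: name --argument value ..., lists and objects as JSON in quotes. arm_command: Moves the arm, as the interface text tells. Its arguments: {"type":"object","properties":{"plan":{"type":"array","items":{"type":"array","items":{"type":"array","items":{"type":"number"}}}},"squeeze":{"type":"number"}},"required":["plan"]}

```bash
mkdir -p pics
cat > h.py <<'E'
import numpy as np, cv2
from scipy.spatial.transform import Rotation as R
from station import ctrl,get_image,calibration,finish_job,search_frame,cut_out,mark_of
def T(cam,obs=None):
    c=calibration(cam)
    if 'cam_to_world' in c: return np.array(c['cam_to_world'])
    o=obs or ctrl.get_obs(); M=np.eye(4); M[:3,:3]=R.from_rotvec(o['tool_rot']).as_matrix(); M[:3,3]=o['tool_pos']
    return M@np.array(c['hand_eye'])
def K(cam):
    c=calibration(cam); return np.array([[c['fx'],0,c['cx']],[0,c['fy'],c['cy']],[0,0,1]])
def w(M,p): return M[:3,:3]@np.array(p)+M[:3,3]
def pix(cam,p,M=None):
    M=T(cam) if M is None else M; q=K(cam)@(M[:3,:3].T@(np.array(p)-M[:3,3])); return q[:2]/q[2]
def ray(cam,uv,z,M=None,ax=2):
    M=T(cam) if M is None else M; d=M[:3,:3]@np.linalg.inv(K(cam))@np.array([uv[0],uv[1],1.]); o=M[:3,3]
    return o+d*(z-o[ax])/d[ax]
def save(n,im,s=1):
    cv2.imwrite('pics/'+n+'.png',cv2.resize(im[:,:,::-1],None,fx=s,fy=s,interpolation=cv2.INTER_CUBIC))
def state():
    o=ctrl.get_obs(); print('t',round(o['t'],2),np.round(o['tool_pos'],4),np.round(R.from_rotvec(o['tool_rot']).as_matrix().ravel(),3),np.round(o['contact_force'],1),round(o['opening'],4)); return o
E
python3 - <<'E'
from h import *
np.set_printoptions(suppress=True)
state()
for c in ['scene','top']:
    im=get_image(c); save(c+'0',im,1.25); M=T(c)
    print(c,np.round(M,3).tolist(),K(c)[0,0])
    for n in ['surface_plate','angle_plate','plate_center','plate_foot','square_blade','v_block','height_gauge']:
        for d in mark_of(c,n)[:4]: print(n,round(d['conf'],2),np.round(w(M,d['at']),3),np.round(pix(c,w(M,d['at']))))
E
```

```text
t 0.0 [0.2308 0.5802 0.2301] [-0.001  0.37   0.929 -0.002  0.929 -0.37  -1.    -0.002 -0.   ] [ 0.   0.6 -0.4] 0.0856
scene [[0.087, 0.62, -0.78, 1.576], [0.996, -0.047, 0.074, -0.121], [0.01, -0.783, -0.621, 0.938], [0.0, 0.0, 0.0, 1.0]] 440.7350944185606
surface_plate 0.91 [ 0.68   0.032 -0.001] [341. 260.]
surface_plate 0.2 [ 0.549 -0.146  0.133] [277. 199.]
angle_plate 0.71 [0.63  0.028 0.063] [338. 232.]
plate_center 0.97 [ 0.398  0.16  -0.002] [367. 199.]
plate_center 0.85 [ 0.317 -0.231  0.008] [254. 188.]
plate_center 0.48 [0.631 0.03  0.064] [339. 232.]
plate_foot 0.9 [0.62  0.031 0.059] [339. 231.]
plate_foot 0.89 [ 0.305 -0.299  0.001] [235. 188.]
plate_foot 0.74 [0.355 0.182 0.002] [371. 190.]
plate_foot 0.47 [ 0.68   0.03  -0.002] [340. 260.]
square_blade 0.85 [ 0.551 -0.148  0.135] [276. 199.]
square_blade 0.6 [ 0.439 -0.123  0.053] [285. 197.]
v_block 0.78 [0.56  0.203 0.058] [392. 215.]
height_gauge 0.59 [ 0.717 -0.149  0.062] [278. 257.]
top [[-0.017, -0.987, 0.159, 0.308], [-1.0, 0.017, -0.004, 0.015], [0.002, -0.159, -0.987, 1.716], [0.0, 0.0, 0.0, 1.0]] 511.4280423832858
surface_plate 0.97 [0.683 0.035 0.001] [308. 171.]
angle_plate 0.86 [0.628 0.033 0.058] [308. 183.]
angle_plate 0.49 [0.681 0.038 0.001] [307. 171.]
angle_plate 0.31 [0.615 0.027 0.06 ] [310. 187.]
plate_center 0.94 [0.549 0.029 0.07 ] [310. 206.]
plate_center 0.92 [0.402 0.155 0.008] [273. 253.]
plate_center 0.63 [ 0.324 -0.23   0.008] [390. 275.]
plate_foot 0.74 [ 0.357  0.18  -0.   ] [266. 267.]
plate_foot 0.69 [0.614 0.026 0.059] [310. 187.]
plate_foot 0.62 [ 0.301 -0.298  0.002] [410. 282.]
square_blade 0.71 [ 0.469 -0.419  0.003] [444. 230.]
square_blade 0.67 [ 0.44  -0.128  0.057] [359. 239.]
square_blade 0.63 [ 0.557 -0.145  0.14 ] [365. 200.]
v_block 0.67 [0.565 0.207 0.063] [256. 203.]
height_gauge 0.84 [ 0.717 -0.145  0.062] [362. 156.]
```

```bash
ls; cp pics/scene0.png pics/scene0b.png
```

```text
h.py
pics
```

View pics/scene0.png

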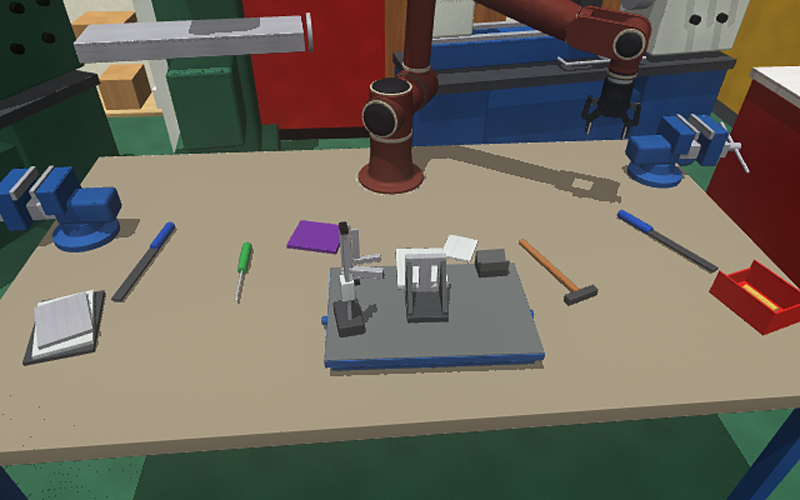

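View pics/top0.png

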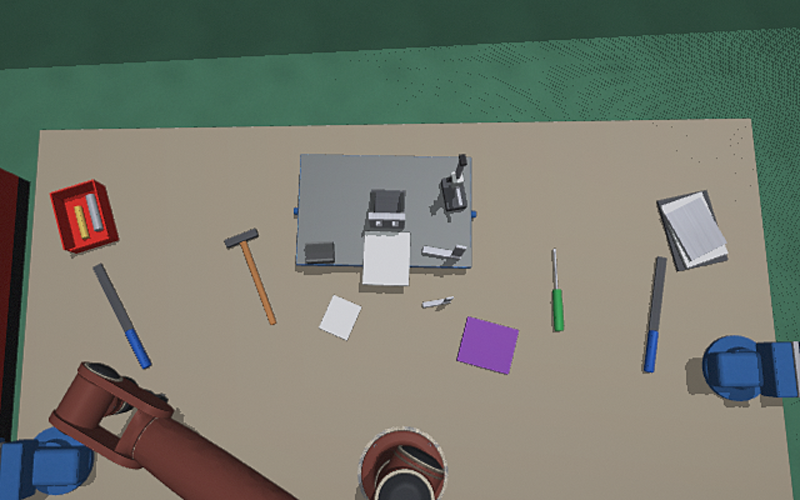

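Seen in the pictures (top, view pixels): plate candidates are the large white one on the surface plate at (387,259), a small white one at (340,317) and a purple one at (488,346). The squares are one standing on the surface plate at (445,252) and a smaller one on the bench at (437,302). By the description I choose (387,259) and (445,252). I'll check both in one crop.

Run:
```python
from h import *
np.set_printoptions(suppress=True)
im=get_image('top'); save('topcrop',im[115:285,225:425],4)
print(np.round(calibration('wrist')['hand_eye'],4).tolist(),K('wrist').tolist())
for n in ['plate_center','square_blade']:
  for d in cut_out('top',n): 
    ys,xs=np.where(d['mask']); print(n,round(d['conf'],2),len(xs),xs.mean(),ys.mean())
```

```text
[[0.001, -0.3019, 0.9533, -0.142], [1.0, 0.0, -0.001, -0.0006], [0.0003, 0.9533, 0.3019, -0.0776], [0.0, 0.0, 0.0, 1.0]] [[278.36446391773546, 0.0, 321.1088375936259], [0.0, 278.36446391773546, 197.6890985376269], [0.0, 0.0, 1.0]]
plate_center 0.97 1530 389.80980392156863 275.9222222222222
plate_center 0.75 1617 309.32282003710577 206.23500309214594
plate_center 0.62 729 271.4554183813443 253.33882030178327
square_blade 0.75 202 356.08415841584156 201.1138613861386
square_blade 0.45 97 349.7113402061856 241.340206185567
```

View pics/topcrop.png

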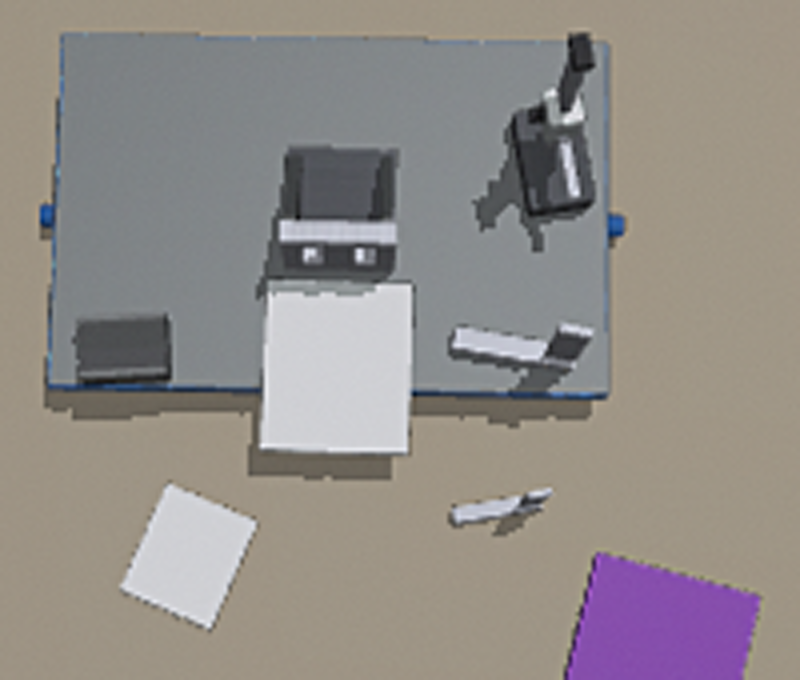

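Confirmed in the crop: the big white plate (335,365 crop px) overhangs the front, and the larger square (515,350) stands to its right. Its blade is at its right end. Smaller look-alikes are on the bench in front. Now swing over for a close look.

arm_command --plan '[[[-0.01, -0.006, 0.037, 3.4, 0, 0, 0.0854], [-0.01, -0.006, 0.037, 3.4, 0, 0, 0.0854], [-0.01, -0.006, 0.037, 3.4, 0, 0, 0.0854], [-0.01, -0.006, 0.037, 3.4, 0, 0, 0.0854], [-0.01, -0.006, 0.037, 3.4, 0, 0, 0.0854], [-0.01, -0.006, 0.037, 3.4, 0, 0, 0.0854], [-0.01, -0.006, 0.037, 3.4, 0, 0, 0.0854], [-0.01, -0.006, 0.037, 3.4, 0, 0, 0.0854], [-0.01, -0.006, 0.037, 3.4, 0, 0, 0.0854], [-0.01, -0.006, 0.037, 3.4, 0, 0, 0.0854], [-0.01, -0.006, 0.037, 3.4, 0, 0, 0.0854], [-0.01, -0.006, 0.037, 3.4, 0, 0, 0.0854], [-0.01, -0.006, 0.037, 3.4, 0, 0, 0.0854], [-0.01, -0.006, 0.037, 3.4, 0, 0, 0.0854], [-0.01, -0.006, 0.037, 3.4, 0, 0, 0.0854], [-0.01, -0.006, 0.037, 3.4, 0, 0, 0.0854], [-0.01, -0.006, 0.037, 3.4, 0, 0, 0.0854], [-0.01, -0.006, 0.037, 3.4, 0, 0, 0.0854], [-0.01, -0.006, 0.037, 3.4, 0, 0, 0.0854], [-0.01, -0.006, 0.037, 3.4, 0, 0, 0.0854]]]'

```text
t: 2.62
tool_pos: [0.5456, -0.0778, 0.4367]
tool_rot: [1.236, 1.19, -1.24]
contact_force: [1.2, -0.5, 0.7]
opening: 0.0853
```

Run:
```python
from h import *
np.set_printoptions(suppress=True)
o=state(); print(np.round(o['q'],4).tolist(), np.round(o['effort'],1).tolist())
im=get_image('wrist'); save('w1',im,1.25); M=T('wrist',o); np.save('M1.npy',M)
for n in ['angle_plate','plate_center','plate_foot','square_blade','v_block']:
    for d in mark_of('wrist',n)[:3]: print(n,round(d['conf'],2),np.round(w(M,d['at']),3),np.round(pix('wrist',w(M,d['at']),M)))
for c in [(268,283),(413,284),(408,455),(260,448)]: print(np.round(ray('top',(c[0]/4+225,c[1]/4+115),0.072),3))
```

```text
t 2.62 [ 0.5456 -0.0778  0.4367] [-0.001  0.999 -0.039 -0.002 -0.039 -0.999 -1.    -0.001  0.002] [ 1.2 -0.5  0.7] 0.0853
[-0.2754, -0.1609, 1.483, -0.0025, 1.82, -0.237] [4.5, -32.1, -37.5, -0.0, -0.0, 0.1]
angle_plate 0.94 [0.63  0.029 0.061] [368.  89.]
angle_plate 0.54 [ 0.716 -0.147  0.06 ] [411. 185.]
angle_plate 0.26 [0.55  0.033 0.062] [321.  88.]
plate_center 0.94 [0.4   0.16  0.003] [236.  19.]
plate_center 0.92 [ 0.323 -0.232  0.005] [224. 222.]
plate_center 0.62 [0.544 0.032 0.063] [318.  89.]
plate_foot 0.79 [ 0.299 -0.298 -0.004] [219. 247.]
plate_foot 0.67 [ 0.356  0.182 -0.001] [210.   6.]
square_blade 0.59 [ 0.551 -0.152  0.133] [327. 202.]
square_blade 0.57 [ 0.434 -0.128  0.058] [265. 180.]
[0.618 0.087 0.072]
[ 0.615 -0.032  0.072]
[ 0.475 -0.025  0.072]
[0.482 0.094 0.072]
```

View pics/w1.png

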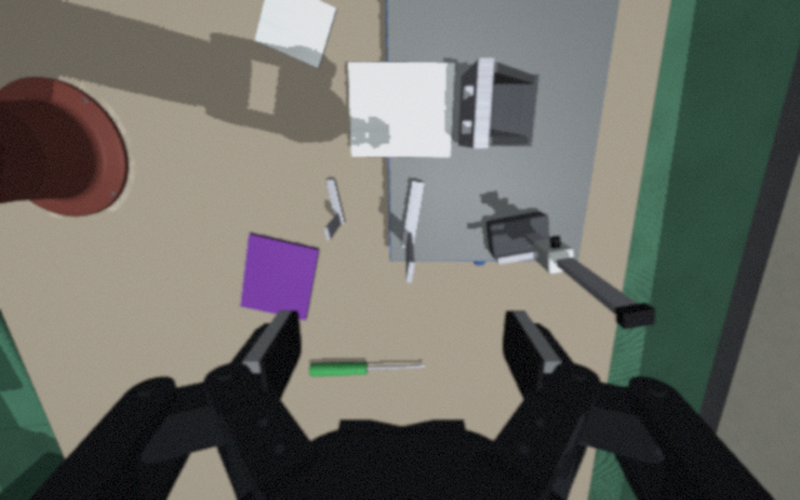

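The wrist view shows the plate at (400,110), the angle plate face at (485,105), the large square at (413,230) and the small one at (335,210). Next I'll probe the arm's kinematics while approaching from the front left.

arm_command --plan '[[[0.01, -0.022, -0.03, 4.7, 0, 0, 0.0854], [0.01, -0.022, -0.03, 4.7, 0, 0, 0.0854], [0.01, -0.022, -0.03, 4.7, 0, 0, 0.0854], [0.01, -0.022, -0.03, 4.7, 0, 0, 0.0854], [0.01, -0.022, -0.03, 4.7, 0, 0, 0.0854], [0.01, -0.022, -0.03, 4.7, 0, 0, 0.0854]]]'

```text
t: 3.42
tool_pos: [0.4589, 0.1391, 0.3703]
tool_rot: [1.594, 0.901, -1.603]
contact_force: [0.6, 1.0, -0.1]
opening: 0.0858
```

```bash
python3 -c "
from h import *
o=state(); print(np.round(o['q'],4).tolist(), np.round(o['tool_rot'],4).tolist())"
```

```text
t 3.42 [0.4589 0.1391 0.3703] [-0.004  0.855 -0.518 -0.002 -0.518 -0.855 -1.    -0.003  0.004] [ 0.6  1.  -0.1] 0.0858
[0.1395, -0.3403, 1.7395, -0.001, 1.7467, 0.6845] [1.5944, 0.9008, -1.6025]
```

arm_command --plan '[[[0, 0, 0, 0, 0, 6, 0.0854], [0, 0, 0, 0, 0, 6, 0.0854], [0, 0, 0, 0, 0, 6, 0.0854], [0, 0, 0, 0, 0, 6, 0.0854]]]'

```text
t: 3.75
tool_pos: [0.4555, 0.1504, 0.3647]
tool_rot: [1.643, 0.526, -1.288]
contact_force: [-0.2, 0.5, 0.3]
opening: 0.0856
```

```bash
python3 -c "
from h import *
o=state(); print(np.round(o['q'],4).tolist(), np.round(o['tool_rot'],4).tolist())"
```

```text
t 3.75 [0.4555 0.1504 0.3647] [ 0.353  0.789 -0.503 -0.211 -0.457 -0.864 -0.912  0.411  0.005] [-0.2  0.5  0.3] 0.0856
[0.3504, -0.5156, 1.9137, -0.3267, 1.472, 0.8646] [1.6428, 0.5257, -1.2879]
```

arm_command --plan '[[[0, 0, 0, 0, 0, 6, 0.0854], [0, 0, 0, 0, 0, 6, 0.0854], [0, 0, 0, 0, 0, 6, 0.0854], [0, 0, 0, 0, 0, 6, 0.0854]]]'

```text
t: 4.08
tool_pos: [0.4523, 0.1579, 0.3659]
tool_rot: [1.645, 0.163, -0.944]
contact_force: [0.4, -0.5, -0.5]
opening: 0.0859
```

```bash
python3 -c "
from h import *
o=state(); print(np.round(o['q'],4).tolist(), np.round(o['tool_rot'],4).tolist())"
```

```text
t 4.08 [0.4523 0.1579 0.3659] [ 0.664  0.567 -0.488 -0.371 -0.317 -0.873 -0.649  0.76  -0.001] [ 0.4 -0.5 -0.5] 0.0859
[0.5756, -0.6271, 2.1003, -0.779, 1.2764, 1.1679] [1.6453, 0.1627, -0.9443]
```

```bash
cat > kin.py <<'E'
import numpy as np
from scipy.spatial.transform import Rotation as R
from scipy.optimize import least_squares
Q=[[1.073,.053,1.613,0,1.476,-.119],[-0.2754,-0.1609,1.483,-0.0025,1.82,-0.237],[0.1395,-0.3403,1.7395,-0.001,1.7467,0.6845],[0.3504,-0.5156,1.9137,-0.3267,1.472,0.8646],[0.5756,-0.6271,2.1003,-0.779,1.2764,1.1679]]
P=[[.2308,.5802,.2301],[.5456,-.0778,.4367],[.4589,.1391,.3703],[.4555,.1504,.3647],[.4523,.1579,.3659]]
LO=np.array([-3.01,-1.01,.06,-1.02,.09,-3.14]);HI=np.array([3.01,2.22,2.58,4.17,2.62,3.14])
def fk(q,p):
    a1,lat,d1,a2,e2,a3,ox,d6,l6=p
    z=lambda a:R.from_rotvec([0,0,a]).as_matrix(); y=lambda a:R.from_rotvec([0,a,0]).as_matrix()
    R1=z(q[0]);R2=R1@y(q[1]);R3=R2@y(q[2]);R6=R3@z(q[3])@y(q[4])@z(q[5])
    R5=R3@z(q[3])@y(q[4])
    x=R1@[a1,lat,d1]+R2@[e2,0,a2]+R3@[ox,0,a3]+R5@[0,l6,d6]
    return x,R6
def fit():
    f=lambda p:np.r_[np.ravel([fk(q,p)[0]-x for q,x in zip(Q,P)])*1000,(np.array(p)-[0,.07,.25,.35,0,.4,0,.25,0])*.2]
    return least_squares(f,[0,.07,.25,.35,0,.4,0,.25,0])
E
python3 - <<'E'
from kin import *
np.set_printoptions(suppress=True)
s=fit(); print(np.round(s.x,4),np.round(s.fun[:15],1))
for q in Q: print(np.round(fk(q,s.x)[1].ravel(),3))
E
```

```text
[-0.0032  0.074   0.2391  0.4258  0.0008  0.6119  0.0969  0.2795  0.0002] [ 0.  -0.   0.   0.   0.   0.  -0.  -0.  -0.1  0.   0.   0.1 -0.  -0.
 -0. ]
[-0.37  -0.929 -0.    -0.929  0.37  -0.     0.     0.    -1.   ]
[-0.999  0.039 -0.001  0.039  0.999 -0.002  0.001 -0.002 -1.   ]
[-0.855  0.519 -0.004  0.519  0.855 -0.002  0.003 -0.003 -1.   ]
[-0.789  0.503  0.353  0.457  0.864 -0.211 -0.411 -0.005 -0.912]
[-0.567  0.488  0.664  0.317  0.873 -0.371 -0.76   0.001 -0.649]
```

```bash
cat >> kin.py <<'E'
def tool(q,p):
    x,A=fk(q,p); return x,np.c_[A[:,2],-A[:,0],-A[:,1]]
def ik(x,A,q0,p):
    f=lambda q:(lambda t:np.r_[(t[0]-x)*10,(R.from_matrix(A.T@t[1])).as_rotvec()])(tool(q,p))
    s=least_squares(f,np.clip(q0,LO+1e-4,HI-1e-4),bounds=(LO,HI)); return s.x,np.abs(s.fun).max()
def target(phi,psi,yg,u=.118,xf=.618,zf=.06,n=.006,yaw=0):
    B=R.from_rotvec([0,phi,0]).as_matrix()
    c,s=np.cos(psi),np.sin(psi)
    A=np.c_[[c,s,0],[0,0,1],[s,-c,0]]
    x=B@[-u,0,n]
    return np.array([xf,yg,zf])+x,B@A
E
python3 - <<'E'
from kin import *
np.set_printoptions(suppress=True)
p=fit().x
for psi in [0,20,30,40,50,60]:
  for yg in [0.0,.03]:
    best=None
    for q0 in [[0,.3,1.5,.5,1.2,0],[0,.3,1.5,1.5,1.2,1],[-.3,-.3,2,2.5,1.2,1]]:
        q=np.array(q0,float);qs=[];es=[]
        for ph in np.radians(np.arange(90,-1,-7.5)):
            q,e=ik(*target(ph,np.radians(psi),yg),q,p); qs.append(q);es.append(e)
        qs=np.array(qs); r=(max(es),np.abs(np.diff(qs,axis=0)).max(),qs)
        if best is None or r[:2]<best[:2]: best=r
    print(psi,yg,round(best[0],4),round(best[1],2),np.round(best[2][[0,6,12]],2).tolist())
E
```

```text
0 0.0 0.293 2.85 [[-0.12, 0.09, 1.66, -0.0, 1.39, -0.12], [-0.22, -0.57, 2.4, 0.3, 0.55, -0.41], [-0.34, 0.19, 2.58, 2.79, 1.27, -3.01]]
0 0.03 0.5765 1.09 [[-0.07, 0.09, 1.66, -0.0, 1.39, -0.07], [-0.13, -0.57, 2.4, 0.18, 0.53, -0.25], [-0.04, -0.48, 2.58, -1.02, 0.09, 1.03]]
20 0.0 0.045 0.33 [[-0.27, 0.12, 1.66, 0.34, 1.47, -0.32], [-0.47, -0.46, 2.35, 0.89, 0.89, -1.07], [-0.68, 0.16, 2.53, 2.07, 1.34, -2.75]]
20 0.03 0.0863 0.38 [[-0.22, 0.11, 1.67, 0.34, 1.45, -0.28], [-0.39, -0.48, 2.37, 0.87, 0.84, -1.0], [-0.57, 0.15, 2.55, 2.17, 1.31, -2.78]]
30 0.0 0.0 0.26 [[-0.34, 0.16, 1.65, 0.49, 1.53, -0.41], [-0.55, -0.34, 2.3, 1.01, 1.08, -1.24], [-0.75, 0.22, 2.45, 1.84, 1.44, -2.68]]
30 0.03 0.0 0.28 [[-0.29, 0.14, 1.67, 0.5, 1.5, -0.37], [-0.48, -0.37, 2.32, 1.01, 1.03, -1.19], [-0.67, 0.2, 2.48, 1.91, 1.4, -2.7]]
40 0.0 0.0 0.23 [[-0.39, 0.21, 1.65, 0.64, 1.59, -0.48], [-0.61, -0.2, 2.23, 1.08, 1.26, -1.35], [-0.78, 0.28, 2.35, 1.65, 1.53, -2.64]]
40 0.03 0.0 0.24 [[-0.35, 0.19, 1.67, 0.65, 1.57, -0.45], [-0.55, -0.23, 2.25, 1.09, 1.21, -1.32], [-0.71, 0.26, 2.38, 1.71, 1.5, -2.65]]
50 0.0 0.0 0.2 [[-0.44, 0.27, 1.64, 0.77, 1.67, -0.54], [-0.64, -0.05, 2.14, 1.11, 1.42, -1.43], [-0.78, 0.35, 2.25, 1.5, 1.61, -2.6]]
50 0.03 0.0 0.21 [[-0.4, 0.25, 1.66, 0.79, 1.64, -0.51], [-0.59, -0.08, 2.17, 1.13, 1.38, -1.41], [-0.72, 0.33, 2.28, 1.55, 1.58, -2.61]]
60 0.0 0.0 0.18 [[-0.48, 0.33, 1.63, 0.9, 1.75, -0.59], [-0.65, 0.09, 2.06, 1.13, 1.58, -1.49], [-0.76, 0.41, 2.14, 1.37, 1.7, -2.57]]
60 0.03 0.0 0.19 [[-0.44, 0.31, 1.66, 0.91, 1.72, -0.57], [-0.6, 0.06, 2.09, 1.15, 1.54, -1.47], [-0.71, 0.39, 2.18, 1.41, 1.67, -2.58]]
```

Run:
```python
from h import *
from kin import *
np.set_printoptions(suppress=True)
for nm,uv in [('left end',(452,515)),('stock/blade',(522,508))]: print(nm,np.round(ray('top',(uv[0]/4+225,uv[1]/4+115),.015),3))
print('blade top',np.round(ray('top',(550/4+225,490/4+115),.11),3))
for nm,uv,z in [('stock left',(452,335),.082),('stock right',(545,355),.082),('bladetop L',(562,325),.21),('bladetop R',(592,330),.21)]: print(nm,np.round(ray('top',(uv[0]/4+225,uv[1]/4+115),z),3))
p=fit().x
qd=[-.29,.14,1.67,.5,1.5,-.37]
for psi in [30,35]:
 q=np.array(qd)
 for ph in range(90,-1,-10): q,e=ik(*target(np.radians(ph),np.radians(psi),.04,u=.125),q,p)
 for back in [.0,.02,.04,.06]:
  for up in [0,.05,.1]:
   for pitch in [0,15]:
    x,A=target(0,np.radians(psi),.04,u=.125+.012)
    A=R.from_rotvec([0,np.radians(pitch),0]).as_matrix()@A
    qq,e=ik(x-back*A[:,0]+[0,0,up],A,q,p); print(psi,back,up,pitch,round(e,3),np.round(qq,2))
```

```text
left end [ 0.43  -0.062  0.015]
stock/blade [ 0.435 -0.12   0.015]
blade top [ 0.441 -0.135  0.11 ]
stock left [ 0.57  -0.062  0.082]
stock right [ 0.553 -0.137  0.082]
bladetop L [ 0.556 -0.138  0.21 ]
bladetop R [ 0.552 -0.161  0.21 ]
30 0.0 0 0 0.0 [-0.69  0.17  2.52  1.9   1.42 -2.72]
30 0.0 0 15 0.007 [-0.67 -0.13  2.58  1.7   1.17 -2.3 ]
30 0.0 0.05 0 0.012 [-0.69 -0.07  2.58  1.86  1.37 -2.54]
30 0.0 0.05 15 0.063 [-0.69 -0.31  2.58  1.58  1.22 -2.1 ]
30 0.0 0.1 0 0.073 [-0.71 -0.24  2.58  1.78  1.4  -2.36]
30 0.0 0.1 15 0.082 [-0.69 -0.5   2.58  1.48  1.23 -1.88]
30 0.02 0 0 0.0 [-0.76  0.15  2.55  1.83  1.45 -2.71]
30 0.02 0 15 0.05 [-0.75 -0.13  2.58  1.61  1.26 -2.29]
30 0.02 0.05 0 0.043 [-0.77 -0.05  2.58  1.77  1.46 -2.54]
30 0.02 0.05 15 0.103 [-0.76 -0.32  2.58  1.51  1.31 -2.08]
30 0.02 0.1 0 0.107 [-0.78 -0.23  2.58  1.71  1.49 -2.36]
30 0.02 0.1 15 0.118 [-0.76 -0.52  2.58  1.42  1.33 -1.86]
30 0.04 0 0 0.0 [-0.85  0.13  2.57  1.75  1.49 -2.71]
30 0.04 0 15 0.087 [-0.84 -0.13  2.58  1.53  1.35 -2.28]
30 0.04 0.05 0 0.069 [-0.86 -0.03  2.58  1.69  1.54 -2.55]
30 0.0
[... 1190 characters left out ...]
-1.89]
35 0.04 0 0 0.0 [-0.87  0.17  2.52  1.66  1.53 -2.69]
35 0.04 0 15 0.004 [-0.84 -0.15  2.58  1.51  1.35 -2.26]
35 0.04 0.05 0 0.003 [-0.87 -0.08  2.58  1.64  1.52 -2.5 ]
35 0.04 0.05 15 0.051 [-0.84 -0.33  2.58  1.44  1.4  -2.07]
35 0.04 0.1 0 0.059 [-0.87 -0.25  2.58  1.61  1.56 -2.33]
35 0.04 0.1 15 0.067 [-0.84 -0.52  2.58  1.39  1.44 -1.88]
35 0.06 0 0 0.0 [-0.95  0.16  2.53  1.58  1.56 -2.69]
35 0.06 0 15 0.029 [-0.92 -0.16  2.58  1.43  1.42 -2.26]
35 0.06 0.05 0 0.021 [-0.95 -0.07  2.58  1.57  1.58 -2.51]
35 0.06 0.05 15 0.074 [-0.91 -0.34  2.58  1.38  1.48 -2.07]
35 0.06 0.1 0 0.078 [-0.94 -0.24  2.58  1.55  1.63 -2.34]
35 0.06 0.1 15 0.087 [-0.91 -0.53  2.58  1.35  1.52 -1.88]
```

arm_command --plan '[[[0, 0, 0.012, 0, 0, -7, 0.05], [0, 0, 0.012, 0, 0, -7, 0.05], [0, 0, 0.012, 0, 0, -7, 0.05], [0, 0, 0.012, 0, 0, -7, 0.05], [0, 0, 0.012, 0, 0, -7, 0.05], [0, 0, 0.012, 0, 0, -7, 0.05], [0, 0, 0.012, 0, 0, -7, 0.05], [0.006, 0, 0.012, -7, 0, 0, 0.05], [0.006, 0, 0.012, -7, 0, 0, 0.05], [0.006, 0, 0.012, -7, 0, 0, 0.05], [0.006, 0, 0.012, -7, 0, 0, 0.05], [0.006, 0, 0.012, -7, 0, 0, 0.05], [0.006, 0, 0.01, -7, 0, 0, 0.05], [0.006, 0, 0.01, -7, 0, 0, 0.05], [0.006, 0, 0.01, -7, 0, 0, 0.05], [0.006, 0, 0.01, -7, 0, 0, 0.05], [0.006, 0, 0.01, -7, 0, 0, 0.05]]]'

```text
t: 5.5
tool_pos: [0.4013, 0.0052, 0.2813]
tool_rot: [0.591, 1.509, -0.612]
contact_force: [-0.5, -0.1, 0.7]
opening: 0.0499
```

```bash
cat >> h.py <<'E'
def go(x,A,n):
    "rows needed from present pose to (x,A) split over n rows: constant tool-frame twist"
    o=ctrl.get_obs(); C=R.from_rotvec(o['tool_rot']).as_matrix(); d=x-o['tool_pos']; r=R.from_matrix(C.T@A).as_rotvec()
    from scipy.linalg import logm
    M=np.eye(4);M[:3,:3]=C.T@A;M[:3,3]=C.T@d; L=np.real(logm(M))/n
    print('twist/row x',n,np.round(L[:3,3],4),np.round(np.degrees(r/n),2),' straight tool shift',np.round(C.T@d,4),'rot',np.round(np.degrees(r),2))
E
python3 - <<'E'
from h import *
from kin import *
np.set_printoptions(suppress=True)
o=state(); print(np.round(o['q'],3)); p=fit().x; x,A=tool(o['q'],p); print(np.round(x-o['tool_pos'],4))
q=o['q']; x1,A1=target(0,np.radians(40),.045,u=.137)
print('grasp',np.round(x1,3))
xp=x1-.05*A1[:,0]; print('pre',np.round(xp,3)); go(xp+[0,0,.04],A1,14)
# follow straight line / slerp
from scipy.spatial.transform import Slerp
C=R.from_rotvec(o['tool_rot']).as_matrix(); S=Slerp([0,1],R.from_matrix([C,A1]))
for s in np.linspace(0,1,8):
    q,e=ik(o['tool_pos']*(1-s)+s*(xp+[0,0,.04]),S(s).as_matrix(),q,p); print(np.round(q,2),round(e,3))
E
```

```text
t 5.5 [0.4013 0.0052 0.2813] [-0.025  0.694  0.72  -0.004  0.72  -0.694 -1.    -0.021 -0.016] [-0.5 -0.1  0.7] 0.0499
[-0.167 -0.526  2.016 -0.008  1.676 -0.972]
[-0.0001  0.     -0.0001]
grasp [0.481 0.045 0.066]
pre [0.443 0.013 0.066]
twist/row x 14 [ 0.012  -0.0077  0.0013] [ 0.29 -0.39  6.51]  straight tool shift [0.1742 0.0379 0.0272] rot [ 4.11 -5.42 91.13]
[-0.17 -0.53  2.02 -0.01  1.68 -0.97] 0.0
[-0.3  -0.64  2.13  0.18  1.55 -1.08] 0.0
[-0.44 -0.73  2.26  0.41  1.46 -1.24] 0.0
[-0.59 -0.79  2.39  0.65  1.41 -1.42] 0.0
[-0.73 -0.79  2.5   0.9   1.4  -1.63] 0.0
[-0.83 -0.67  2.58  1.14  1.41 -1.89] 0.0
[-0.89 -0.37  2.58  1.37  1.47 -2.21] 0.009
[-0.9   0.02  2.52  1.55  1.58 -2.54] 0.0
```

arm_command --plan '[[[0.012, -0.0077, 0.0013, 0.3, -0.4, 6.5, 0.05], [0.012, -0.0077, 0.0013, 0.3, -0.4, 6.5, 0.05], [0.012, -0.0077, 0.0013, 0.3, -0.4, 6.5, 0.05], [0.012, -0.0077, 0.0013, 0.3, -0.4, 6.5, 0.05], [0.012, -0.0077, 0.0013, 0.3, -0.4, 6.5, 0.05], [0.012, -0.0077, 0.0013, 0.3, -0.4, 6.5, 0.05], [0.012, -0.0077, 0.0013, 0.3, -0.4, 6.5, 0.05], [0.012, -0.0077, 0.0013, 0.3, -0.4, 6.5, 0.05], [0.012, -0.0077, 0.0013, 0.3, -0.4, 6.5, 0.05], [0.012, -0.0077, 0.0013, 0.3, -0.4, 6.5, 0.05], [0.012, -0.0077, 0.0013, 0.3, -0.4, 6.5, 0.05]]]'

```text
t: 6.42
tool_pos: [0.4253, -0.0019, 0.1393]
tool_rot: [1.327, 0.765, 0.369]
contact_force: [0.1, 1.0, 0.2]
opening: 0.0501
```

Run:
```python
from h import *
from kin import *
np.set_printoptions(suppress=True)
o=state(); print(np.round(o['q'],3))
x1,A1=target(0,np.radians(40),.045,u=.125)
for b,up in [(.055,.04),(.055,0)]: go(x1-b*A1[:,0]+[0,0,up],A1,4)
im=cv2.resize(cv2.imread('pics/w1.png'),(640,400)); M=np.load('M1.npy')
m=(im.min(2)>200).astype(np.uint8)
n,l,s,c=cv2.connectedComponentsWithStats(m)
for i in range(1,n):
    if s[i,4]>500 and 300<c[i][0]<345:
        cs,_=cv2.findContours((l==i).astype(np.uint8),cv2.RETR_EXTERNAL,2)
        for r in cv2.boxPoints(cv2.minAreaRect(cs[0])): print('corner',r,np.round(ray('wrist',r,.072,M),4))
save('top2',get_image('top')[115:285,225:425],4)
for cam in ['top']:
  for n in ['plate_center','plate_foot']:
    for d in mark_of(cam,n)[:3]: print(n,round(d['conf'],2),np.round(w(T(cam),d['at']),3))
```

```text
t 6.42 [ 0.4253 -0.0019  0.1393] [ 0.708  0.176  0.684  0.645  0.232 -0.728 -0.287  0.957  0.05 ] [0.1 1.  0.2] 0.0501
[-0.933 -0.454  2.578  1.271  1.502 -2.181]
twist/row x 4 [ 0.0079 -0.0073  0.0018] [ 0.83 -0.69  4.15]  straight tool shift [ 0.0351 -0.0247  0.0074] rot [ 3.33 -2.76 16.61]
twist/row x 4 [ 0.0093 -0.0173  0.0016] [ 0.83 -0.69  4.15]  straight tool shift [ 0.0466 -0.0629  0.0054] rot [ 3.33 -2.76 16.61]
corner [279.  50.] [0.4826 0.0932 0.072 ]
corner [360.  50.] [0.6148 0.088  0.072 ]
corner [360. 125.] [ 0.6152 -0.0308  0.072 ]
corner [279. 125.] [ 0.4725 -0.0252  0.072 ]
plate_center 0.88 [0.548 0.031 0.07 ]
plate_center 0.71 [ 0.322 -0.231  0.009]
plate_center 0.66 [0.404 0.154 0.005]
plate_foot 0.96 [0.611 0.028 0.06 ]
plate_foot 0.78 [ 0.301 -0.298  0.003]
plate_foot 0.69 [ 0.356  0.18  -0.001]
```

arm_command --plan '[[[0.0093, -0.0173, 0.0016, 0.8, -0.7, 4.15, 0.05], [0.0093, -0.0173, 0.0016, 0.8, -0.7, 4.15, 0.05], [0.0093, -0.0173, 0.0016, 0.8, -0.7, 4.15, 0.05], [0.0093, -0.0173, 0.0016, 0.8, -0.7, 4.15, 0.05], [0, 0, 0, 0, 0, 0, 0.05]]]'

```text
t: 6.98
tool_pos: [0.4523, 0.0065, 0.0793]
tool_rot: [1.456, 0.568, 0.554]
contact_force: [-1.0, 1.6, -1.1]
opening: 0.0504
```

Run:
```python
from h import *
from kin import *
np.set_printoptions(suppress=True)
o=state(); print(np.round(o['q'],3))
x1,A1=target(0,np.radians(40),.045,u=.125)
go(x1,A1,5); go(x1-.055*A1[:,0],A1,2)
save('scene2',get_image('scene')[150:300,220:440],3.6)
```

```text
t 6.98 [0.4523 0.0065 0.0793] [ 0.751 -0.006  0.66   0.66   0.04  -0.75  -0.022  0.999  0.034] [-1.   1.6 -1.1] 0.0504
[-0.883  0.151  2.458  1.531  1.568 -2.643]
twist/row x 5 [ 0.0112 -0.0025 -0.0006] [ 0.39 -0.27  0.25]  straight tool shift [ 0.0563 -0.0119 -0.0025] rot [ 1.95 -1.34  1.25]
twist/row x 2 [ 0.0006 -0.0066 -0.0018] [ 0.97 -0.67  0.63]  straight tool shift [ 0.0013 -0.0131 -0.0038] rot [ 1.95 -1.34  1.25]
```

View pics/scene2.png

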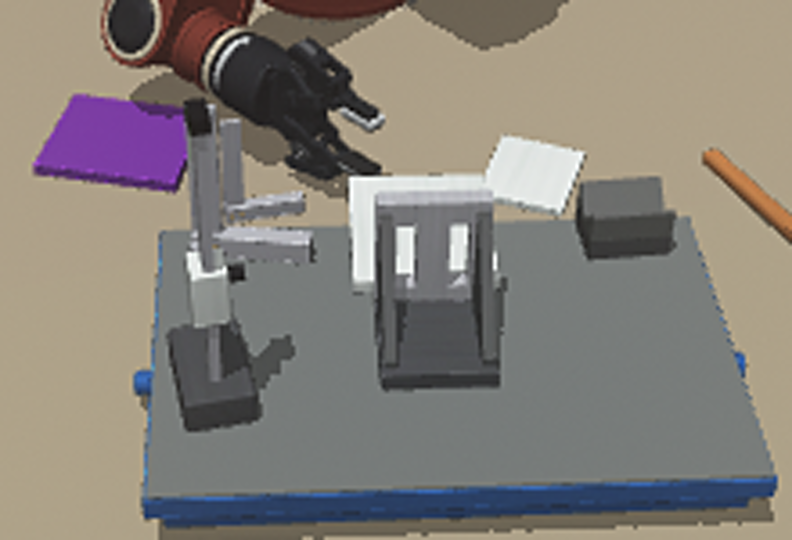

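The view shows the open fingers (340,145) level with the plate's near edge and clear of the small square. I'll fix the pose, advance and grip.

arm_command --plan '[[[0, -0.0066, -0.0018, 1.0, -0.7, 0.6, 0.05], [0, -0.0066, -0.0018, 1.0, -0.7, 0.6, 0.05], [0, 0, 0, 0, 0, 0, 0.05]]]'

```text
t: 7.28
tool_pos: [0.4554, 0.0043, 0.0809]
tool_rot: [1.463, 0.54, 0.559]
contact_force: [-0.5, 0.6, 1.0]
opening: 0.0501
```

Run:
```python
from h import *
from kin import *
np.set_printoptions(suppress=True)
o=state()
x1,A1=target(0,np.radians(40),.045,u=.125); go(x1,A1,5)
```

```text
t 7.28 [0.4554 0.0043 0.0809] [ 0.761 -0.024  0.649  0.649  0.03  -0.76  -0.001  0.999  0.038] [-0.5  0.6  1. ] 0.0501
twist/row x 5 [ 0.011  -0.0029 -0.0014] [ 0.44 -0.1   0.01]  straight tool shift [ 0.0551 -0.0146 -0.0071] rot [ 2.18 -0.48  0.06]
```

arm_command --plan '[[[0, -0.007, -0.0018, 1.0, 0, 0, 0.05], [0, -0.007, -0.0018, 1.0, 0, 0, 0.05]]]'

```text
t: 7.45
tool_pos: [0.4559, 0.004, 0.0734]
tool_rot: [1.476, 0.548, 0.558]
contact_force: [-0.2, 0.3, 0.7]
opening: 0.0497
```

Run:
```python
from h import *
from kin import *
np.set_printoptions(suppress=True)
o=state();print(np.round(o['q'],3),np.round(o['dq'],3),np.round(o['effort'],1))
x1,A1=target(0,np.radians(40),.045,u=.125); go(x1,A1,5)
```

```text
t 7.45 [0.4559 0.004  0.0734] [ 0.759 -0.014  0.651  0.651  0.019 -0.759 -0.002  1.     0.024] [-0.2  0.3  0.7] 0.0497
[-0.879  0.203  2.442  1.555  1.577 -2.668] [ 0.004  0.225 -0.075 -0.005  0.003 -0.047] [  0.  -22.9 -12.8   1.5   2.8   0.1]
twist/row x 5 [ 0.011  -0.0015 -0.0015] [ 0.27 -0.12  0.02]  straight tool shift [ 0.0548 -0.0071 -0.0071] rot [ 1.35 -0.62  0.1 ]
```

arm_command --plan '[[[0, -0.006, -0.003, 1.0, 0, 0, 0.05], [0, -0.002, -0.003, 0.5, 0, 0, 0.05], [0.012, 0, -0.001, 0, 0, 0, 0.05], [0.012, 0, -0.001, 0, 0, 0, 0.05], [0.012, 0, -0.001, 0, 0, 0, 0.05], [0.005, 0, 0, 0, 0, 0, 0.05], [0, 0, 0, 0, 0, 0, 0.05]]]'

```text
t: 8.03
tool_pos: [0.4839, 0.0355, 0.0687]
tool_rot: [1.493, 0.552, 0.554]
contact_force: [0.2, -1.2, 0.8]
opening: 0.0502
```

Run:
```python
from h import *
from kin import *
np.set_printoptions(suppress=True)
o=state();print(np.round(o['dq'],3))
x1,A1=target(0,np.radians(40),.045,u=.125); go(x1,A1,5)
```

```text
t 8.03 [0.4839 0.0355 0.0687] [ 0.76  -0.003  0.65   0.65   0.005 -0.76  -0.001  1.     0.006] [ 0.2 -1.2  0.8] 0.0502
[ 0.003 -0.003  0.006 -0.01   0.005  0.005]
twist/row x 5 [ 0.0026 -0.0005 -0.0003] [ 0.06 -0.1   0.01]  straight tool shift [ 0.0131 -0.0027 -0.0013] rot [ 0.32 -0.52  0.06]
```

Good. The last 13 mm, then close.

arm_command --plan '[[[0.009, -0.002, -0.001, 0, 0, 0, 0.05], [0.006, -0.001, 0, 0, 0, 0, 0.05], [0, 0, 0, 0, 0, 0, 0.02], [0, 0, 0, 0, 0, 0, 0.0], [0, 0, 0, 0, 0, 0, 0.0], [0, 0, 0, 0, 0, 0, 0.0], [0, 0, 0, 0, 0, 0, 0.0]]]' --squeeze 60

```text
t: 8.62
tool_pos: [0.4941, 0.0446, 0.0668]
tool_rot: [1.496, 0.55, 0.555]
contact_force: [1.4, 0.5, -1.9]
opening: 0.0108
```

Run:
```python
from h import *
from kin import *
np.set_printoptions(suppress=True)
o=state();print(np.round(o['dq'],3))
x1,A1=target(0,np.radians(40),.045,u=.125); go(x1,A1,5)
M=T('top'); im=get_image('top')
for n in ['plate_center','plate_foot']:
    for d in mark_of('top',n)[:3]: print(n,round(d['conf'],2),np.round(w(M,d['at']),3))
for d in cut_out('top','plate_center'):
    cs,_=cv2.findContours(d['mask'].astype(np.uint8),cv2.RETR_EXTERNAL,2); c=max(cs,key=cv2.contourArea)
    b=cv2.boxPoints(cv2.minAreaRect(c)); print(np.round([ray('top',q,.072)[:2] for q in b],3).tolist())
```

```text
t 8.62 [0.4941 0.0446 0.0668] [ 0.761 -0.004  0.649  0.649  0.002 -0.761  0.002  1.     0.004] [ 1.4  0.5 -1.9] 0.0108
[-0.009  0.001  0.007 -0.01  -0.012  0.002]
twist/row x 5 [-0.0001 -0.0002 -0.0002] [ 0.05 -0.09 -0.03]  straight tool shift [-0.0006 -0.0008 -0.001 ] rot [ 0.24 -0.47 -0.13]
plate_center 0.71 [0.403 0.154 0.005]
plate_center 0.63 [0.549 0.032 0.07 ]
plate_center 0.62 [ 0.323 -0.228  0.009]
plate_foot 0.93 [0.614 0.03  0.058]
plate_foot 0.88 [ 0.298 -0.297  0.004]
plate_foot 0.72 [0.357 0.178 0.003]
[[0.482, 0.096], [0.621, 0.089], [0.615, -0.032], [0.476, -0.024]]
[[0.28, -0.144], [0.394, -0.172], [0.364, -0.304], [0.251, -0.274]]
[[0.371, 0.21], [0.458, 0.172], [0.422, 0.092], [0.335, 0.131]]
```

Gripped at 11 mm opening. The plate is yawed about −3° with its far edge already about 12 mm off the face. I'll compute the tipping path about the foot edge.

```bash
cat > tip.py <<'E'
from h import *
from kin import *
import sys,json,os
np.set_printoptions(suppress=True)
def H(A,x): M=np.eye(4);M[:3,:3]=A;M[:3,3]=x;return M
def plate(phi,foot,yaw=0):
    A=R.from_euler('z',yaw,degrees=True).as_matrix()@R.from_rotvec([0,np.radians(phi),0]).as_matrix()
    return H(A,np.array(foot)-A@[.07,0,-.006])
def cur():
    o=ctrl.get_obs(); return H(R.from_rotvec(o['tool_rot']).as_matrix(),o['tool_pos'])
if not os.path.exists('rel.npy'):
    np.save('rel.npy',np.linalg.inv(plate(0,[.618,.0285,.06],-3.))@cur())
REL=np.load('rel.npy')
def now():
    P=cur()@np.linalg.inv(REL); f=P@[.07,0,-.006,1]; e=R.from_matrix(P[:3,:3]).as_euler('zyx',degrees=True)
    print('foot',np.round(f[:3],4),'yaw,phi,roll',np.round(e,2)); return P
if __name__=='__main__':
    o=state(); now(); phi=float(sys.argv[1]); n=int(sys.argv[2]); foot=[float(a) for a in sys.argv[3:6]]
    G=plate(phi,foot)@REL; go(G[:3,3],G[:3,:3],n)
E
python3 tip.py 27 8 .6175 .0285 .0602
python3 - <<'E'
from tip import *
p=fit().x;q=ctrl.get_obs()['q']
for ph in range(0,91,10):
    G=plate(ph,[.6175,.0285,.0602])@REL; q,e=ik(G[:3,3],G[:3,:3],q,p); print(ph,np.round(q,2),round(e,4))
E
```

```text
t 8.82 [0.4941 0.0449 0.0671] [ 0.76  -0.005  0.65   0.65   0.001 -0.76   0.003  1.     0.004] [-0.9 -1.6 -2.6] 0.0108
foot [0.618  0.0285 0.06  ] yaw,phi,roll [-3.  0. -0.]
twist/row x 8 [-0.0003  0.0073  0.0008] [ 2.26  0.37 -2.51]  straight tool shift [0.0078 0.0559 0.0153] rot [ 18.08   2.98 -20.05]
0 [-0.72  0.27  2.37  1.66  1.53 -2.65] 0.0
10 [-0.7   0.06  2.41  1.57  1.41 -2.35] 0.0
20 [-0.67 -0.1   2.41  1.46  1.33 -2.04] 0.0
30 [-0.63 -0.2   2.37  1.32  1.28 -1.74] 0.0
40 [-0.58 -0.22  2.29  1.18  1.26 -1.47] 0.0
50 [-0.53 -0.19  2.19  1.05  1.28 -1.22] 0.0
60 [-0.48 -0.12  2.07  0.93  1.33 -1.  ] 0.0
70 [-0.43 -0.03  1.94  0.83  1.4  -0.8 ] 0.0
80 [-0.39  0.08  1.81  0.76  1.49 -0.62] 0.0
90 [-0.36  0.2   1.67  0.7   1.59 -0.46] 0.0
```

arm_command --plan '[[[-0.0003, 0.0073, 0.0008, 2.26, 0.37, -2.51, 0], [-0.0003, 0.0073, 0.0008, 2.26, 0.37, -2.51, 0], [-0.0003, 0.0073, 0.0008, 2.26, 0.37, -2.51, 0], [-0.0003, 0.0073, 0.0008, 2.26, 0.37, -2.51, 0]]]'

```text
t: 9.15
tool_pos: [0.4968, 0.0417, 0.0954]
tool_rot: [1.586, 0.756, 0.399]
contact_force: [0.9, -0.1, -1.5]
opening: 0.0105
```

```bash
python3 tip.py 30 8 .6175 .0285 .0602
```

```text
t 9.15 [0.4968 0.0417 0.0954] [ 0.723  0.239  0.648  0.67  -0.012 -0.743 -0.169  0.971 -0.169] [ 0.9 -0.1 -1.5] 0.0105
foot [0.6156 0.0287 0.058 ] yaw,phi,roll [-1.67 14.11  0.8 ]
twist/row x 8 [-0.      0.0046  0.0005] [ 1.28  0.17 -1.52]  straight tool shift [0.0039 0.0362 0.0074] rot [ 10.23   1.37 -12.18]
```

```bash
python3 tip.py 50 10 .6175 .0285 .0605
```

```text
t 9.15 [0.4968 0.0417 0.0954] [ 0.723  0.239  0.648  0.67  -0.012 -0.743 -0.169  0.971 -0.169] [ 0.9 -0.1 -1.5] 0.0105
foot [0.6156 0.0287 0.058 ] yaw,phi,roll [-1.67 14.11  0.8 ]
twist/row x 10 [0.0002 0.0081 0.0005] [ 2.38  0.12 -2.69]  straight tool shift [0.02   0.0743 0.0213] rot [ 23.82   1.22 -26.85]
```

arm_command --plan '[[[0.0002, 0.0081, 0.0005, 2.38, 0.12, -2.69, 0], [0.0002, 0.0081, 0.0005, 2.38, 0.12, -2.69, 0], [0.0002, 0.0081, 0.0005, 2.38, 0.12, -2.69, 0], [0.0002, 0.0081, 0.0005, 2.38, 0.12, -2.69, 0], [0.0002, 0.0081, 0.0005, 2.38, 0.12, -2.69, 0], [0.0002, 0.0081, 0.0005, 2.38, 0.12, -2.69, 0], [0.0002, 0.0081, 0.0005, 2.38, 0.12, -2.69, 0], [0.0002, 0.0081, 0.0005, 2.38, 0.12, -2.69, 0], [0.0002, 0.0081, 0.0005, 2.38, 0.12, -2.69, 0], [0.0002, 0.0081, 0.0005, 2.38, 0.12, -2.69, 0]]]'

```text
t: 9.98
tool_pos: [0.5377, 0.0401, 0.1616]
tool_rot: [1.718, 1.275, -0.129]
contact_force: [1.7, -0.3, -2.1]
opening: 0.0108
```

```bash
python3 tip.py 75 8 .6175 .0285 .0605
python3 - <<'E'
from h import *
save('scene3',get_image('scene')[130:300,220:440],3.5)
E
```

```text
t 9.98 [0.5377 0.0401 0.1616] [ 0.449  0.785  0.426  0.685  0.004 -0.729 -0.574  0.619 -0.536] [ 1.7 -0.3 -2.1] 0.0108
foot [0.6087 0.0296 0.0591] yaw,phi,roll [-0.12 52.07 -0.23]
twist/row x 8 [0.0004 0.0073 0.0007] [ 1.98  0.04 -2.07]  straight tool shift [0.0112 0.0557 0.0132] rot [ 15.85   0.35 -16.58]
```

View pics/scene3.png

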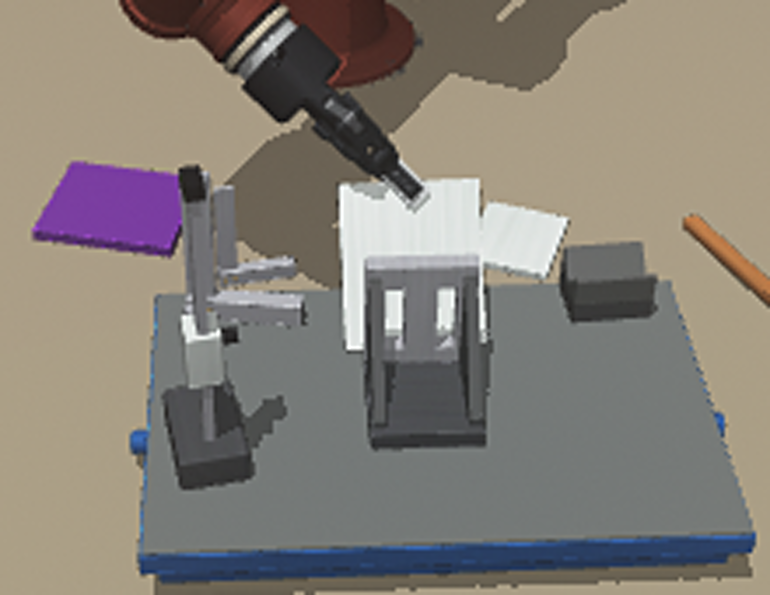

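The plate (410,240) is held and tipping about its far edge. Continuing.

arm_command --plan '[[[0.0004, 0.0073, 0.0007, 1.98, 0.04, -2.07, 0], [0.0004, 0.0073, 0.0007, 1.98, 0.04, -2.07, 0], [0.0004, 0.0073, 0.0007, 1.98, 0.04, -2.07, 0], [0.0004, 0.0073, 0.0007, 1.98, 0.04, -2.07, 0], [0.0004, 0.0073, 0.0007, 1.98, 0.04, -2.07, 0], [0.0004, 0.0073, 0.0007, 1.98, 0.04, -2.07, 0], [0.0004, 0.0073, 0.0007, 1.98, 0.04, -2.07, 0]]]'

```text
t: 10.62
tool_pos: [0.5809, 0.0398, 0.1809]
tool_rot: [1.746, 1.55, -0.453]
contact_force: [-2.1, -1.8, 1.0]
opening: 0.011
```

```bash
python3 tip.py 89 6 .613 .0285 .0605; python3 tip.py 80 3 .613 .0285 .0605
```

```text
t 10.62 [0.5809 0.0398 0.1809] [ 0.206  0.956  0.21   0.692  0.009 -0.721 -0.692  0.294 -0.66 ] [-2.1 -1.8  1. ] 0.011
foot [0.6102 0.0306 0.0595] yaw,phi,roll [ 1.91 73.2  -1.67]
twist/row x 6 [0.     0.0062 0.0004] [ 1.87 -0.04 -1.85]  straight tool shift [0.0036 0.0366 0.006 ] rot [ 11.25  -0.23 -11.09]
t 10.62 [0.5809 0.0398 0.1809] [ 0.206  0.956  0.21   0.692  0.009 -0.721 -0.692  0.294 -0.66 ] [-2.1 -1.8  1. ] 0.011
foot [0.6102 0.0306 0.0595] yaw,phi,roll [ 1.91 73.2  -1.67]
twist/row x 3 [-0.0002  0.0059  0.0005] [ 1.68 -0.09 -1.53]  straight tool shift [0.0001 0.0177 0.0024] rot [ 5.04 -0.28 -4.58]
```

arm_command --plan '[[[0, 0.0062, 0.0004, 1.87, 0, -1.85, 0], [0, 0.0062, 0.0004, 1.87, 0, -1.85, 0], [0, 0.0062, 0.0004, 1.87, 0, -1.85, 0], [0, 0.0062, 0.0004, 1.87, 0, -1.85, 0], [0, 0.0062, 0.0004, 1.87, 0, -1.85, 0], [0, 0, 0, 0, 0, 0, 0]]]'

```text
t: 11.12
tool_pos: [0.6105, 0.0394, 0.1848]
tool_rot: [1.744, 1.719, -0.677]
contact_force: [0.1, 0.5, 1.6]
opening: 0.0106
```

```bash
python3 tip.py 90 3 .613 .0285 .0605
python3 - <<'E'
from h import *
o=ctrl.get_obs(); im=get_image('wrist'); save('w4',im,1.25); np.save('M4.npy',T('wrist',o))
save('top4',get_image('top')[115:285,225:425],4)
E
```

```text
t 11.12 [0.6105 0.0394 0.1848] [ 0.035  0.998  0.049  0.697  0.011 -0.717 -0.717  0.059 -0.695] [0.1 0.5 1.6] 0.0106
foot [0.6102 0.0309 0.0599] yaw,phi,roll [ 10.93  86.88 -10.29]
twist/row x 3 [-0.0002  0.0032  0.0003] [ 0.84 -0.21 -0.61]  straight tool shift [-0.0006  0.0096  0.001 ] rot [ 2.53 -0.64 -1.83]
```

View pics/top4.png

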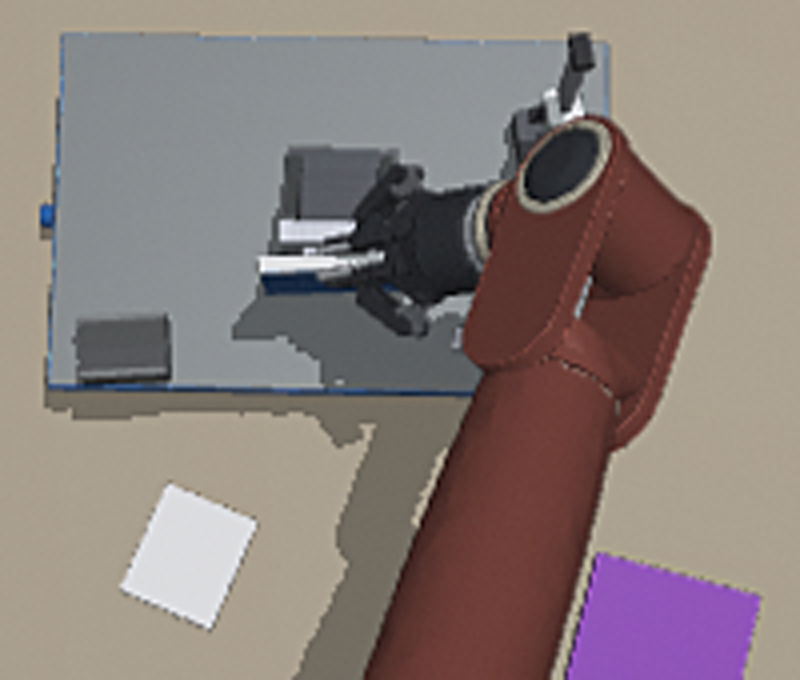

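The plate stands nearly upright, blue side toward the robot at (300,285), with a gap of a few mm to the fence. I'll square it up and press it to the face.

arm_command --plan '[[[0, 0.004, 0.0003, 1.2, -0.3, -0.9, 0], [0, 0.004, 0.0003, 1.2, -0.3, -0.9, 0], [0, 0.003, 0, 0.6, -0.2, -0.5, 0], [0, 0.001, 0, 0, 0, 0, 0]]]'

```text
t: 11.55
tool_pos: [0.619, 0.0401, 0.1845]
tool_rot: [1.742, 1.748, -0.751]
contact_force: [-1.0, -2.2, 1.8]
opening: 0.0109
```

```bash
python3 tip.py 90 2 .6175 .0295 .060
python3 - <<'E'
from h import *
print(ctrl.get_obs()['wrist_torque'])
E
```

```text
t 11.55 [0.619  0.0401 0.1845] [-0.004  1.    -0.002  0.689  0.002 -0.724 -0.724 -0.004 -0.689] [-1.  -2.2  1.8] 0.0109
foot [0.6108 0.0304 0.0599] yaw,phi,roll [ 175.41   89.45 -175.33]
twist/row x 2 [-0.0003  0.0028  0.0002] [-0.17 -0.04  0.21]  straight tool shift [-0.0006  0.0056  0.0004] rot [-0.35 -0.08  0.43]
[-0.51397031  0.21644051  0.01817717]
```

arm_command --plan '[[[0, 0.003, 0, 0, 0, 0, 0], [0, 0.003, 0, 0, 0, 0, 0]]]'

```text
t: 11.72
tool_pos: [0.6225, 0.0402, 0.1845]
tool_rot: [1.739, 1.754, -0.753]
contact_force: [-4.4, -0.9, 4.0]
opening: 0.0111
```

arm_command --plan '[[[0, 0.003, 0, 0, 0, 0, 0], [0, 0.003, 0, 0, 0, 0, 0]]]'

```text
t: 11.88
tool_pos: [0.6228, 0.0403, 0.1846]
tool_rot: [1.732, 1.772, -0.761]
contact_force: [-16.1, -3.4, 7.8]
opening: 0.0108
```

arm_command --plan '[[[0.002, 0.004, 0, 0, 0, 0, 0], [0.001, 0.004, 0, 0, 0, 0, 0]]]'

```text
t: 12.05
tool_pos: [0.6228, 0.0404, 0.1846]
tool_rot: [1.72, 1.794, -0.773]
contact_force: [-22.7, -5.8, 9.6]
opening: 0.011
```

```bash
python3 tip.py 90 2 .6168 .0295 .060
python3 - <<'E'
from h import *
print(ctrl.get_obs()['wrist_torque'])
im=get_image('wrist'); save('w5',im,1.25)
E
```

```text
t 12.05 [0.6228 0.0404 0.1846] [-0.047  0.999 -0.011  0.694  0.024 -0.72  -0.719 -0.042 -0.694] [-22.7  -5.8   9.6] 0.011
foot [0.6101 0.0314 0.0604] yaw,phi,roll [ 153.85   87.   -153.38]
twist/row x 2 [-0.0004  0.0005  0.0004] [-0.44 -0.24  1.43]  straight tool shift [-0.0008  0.001   0.0008] rot [-0.89 -0.48  2.87]
[-0.13214157  2.48701689  1.22033469]
```

View pics/w5.png

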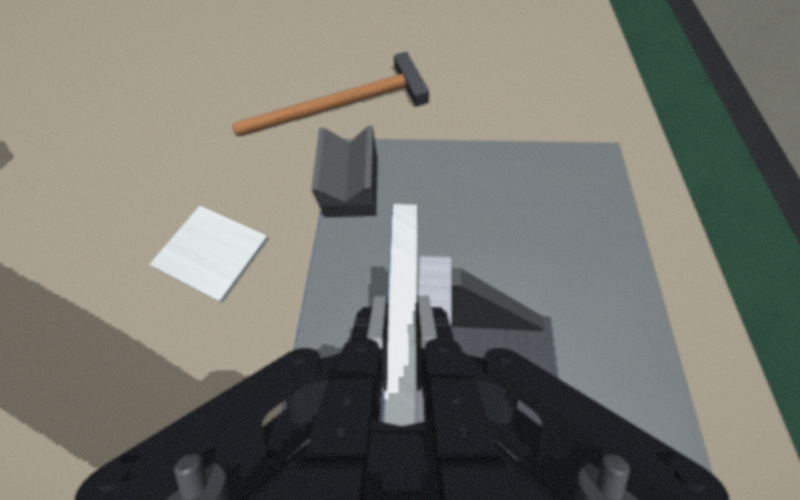

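The wrist view shows the plate's edge (400,300) held between the fingers next to the fence top (435,285). The pose says I over-pushed and tilted it about 2.7°. I'll rotate back to vertical.

arm_command --plan '[[[0, -0.0005, 0, -0.6, -0.3, 1.9, 0], [0, 0, 0, -0.4, -0.2, 1.4, 0], [0, 0, 0, 0, 0, 0.5, 0]]]'

```text
t: 12.35
tool_pos: [0.6197, 0.04, 0.1844]
tool_rot: [1.753, 1.729, -0.736]
contact_force: [-2.1, 0.4, 2.0]
opening: 0.0112
```

```bash
python3 tip.py 90 2 .6168 .0295 .060
python3 - <<'E'
from h import *
print(ctrl.get_obs()['wrist_torque'])
E
```

```text
t 12.35 [0.6197 0.04   0.1844] [ 0.015  1.     0.005  0.69  -0.007 -0.724 -0.724  0.014 -0.69 ] [-2.1  0.4  2. ] 0.0112
foot [0.6137 0.0305 0.0598] yaw,phi,roll [-41.8   89.3   41.93]
twist/row x 2 [-0.0003  0.0021  0.0002] [ 0.01 -0.06 -0.35]  straight tool shift [-0.0005  0.0042  0.0004] rot [ 0.02 -0.12 -0.7 ]
[-0.2565143   0.55714174  0.33882396]
```

arm_command --plan '[[[0, 0.003, 0, 0, 0, -0.6, 0], [0, 0.002, 0, 0, 0, -0.3, 0], [0, 0, 0, 0, 0, 0, 0]]]'

```text
t: 12.6
tool_pos: [0.6224, 0.0401, 0.1845]
tool_rot: [1.738, 1.753, -0.747]
contact_force: [-4.3, -1.1, 2.5]
opening: 0.0106
```

```bash
python3 tip.py 90 2 .6168 .0295 .060
```

```text
t 12.6 [0.6224 0.0401 0.1845] [-0.008  1.     0.002  0.691  0.007 -0.723 -0.723 -0.004 -0.691] [-4.3 -1.1  2.5] 0.0106
foot [0.6142 0.0306 0.0599] yaw,phi,roll [ 147.56   89.38 -147.35]
twist/row x 2 [-0.0003  0.0008  0.0002] [-0.06 -0.1   0.3 ]  straight tool shift [-0.0006  0.0015  0.0005] rot [-0.12 -0.21  0.61]
```

arm_command --plan '[[[0, 0, 0, 0, 0, 0, 0.02], [0, 0, 0, 0, 0, 0, 0.035], [0, 0, 0, 0, 0, 0, 0.035], [-0.02, 0, 0, 0, 0, 0, 0.035], [-0.03, 0, 0, 0, 0, 0, 0.035], [-0.03, 0, 0, 0, 0, 0, 0.035], [0, 0, 0, 0, 0, 0, 0.035]]]'

```text
t: 13.18
tool_pos: [0.6262, -0.0149, 0.2415]
tool_rot: [1.739, 1.752, -0.743]
contact_force: [0.0, -0.4, 0.5]
opening: 0.0353
```

Run:
```python
from h import *
np.set_printoptions(suppress=True)
o=state(); print(np.round(o['q'],3))
a=get_image('scene')[130:300,220:440]; b=get_image('top')[115:285,225:425]
a=cv2.resize(a,None,fx=3.0,fy=3.0,interpolation=2);b=cv2.resize(b,(a.shape[1]*0+600,510),interpolation=2)
M=T('top')
for n in ['plate_center','plate_foot','square_blade','v_block']:
    for c in ['top','scene']:
        for d in mark_of(c,n)[:3]: print(c,n,round(d['conf'],2),np.round(w(T(c),d['at']),3))
save('a5',a); save('b5',b)
```

```text
t 13.18 [ 0.6262 -0.0149  0.2415] [-0.006  1.     0.005  0.692  0.007 -0.722 -0.722 -0.001 -0.692] [ 0.  -0.4  0.5] 0.0353
[-0.433  0.184  1.585  0.685  1.719 -0.458]
top plate_center 0.9 [0.405 0.158 0.005]
top plate_center 0.81 [ 0.322 -0.229  0.009]
top plate_center 0.76 [0.623 0.026 0.135]
scene plate_center 0.68 [0.4   0.162 0.   ]
scene plate_center 0.59 [0.619 0.025 0.124]
top plate_foot 0.77 [0.357 0.176 0.002]
top plate_foot 0.76 [0.611 0.029 0.061]
top plate_foot 0.56 [ 0.303 -0.299  0.002]
scene plate_foot 0.82 [0.617 0.028 0.061]
scene plate_foot 0.82 [ 0.302 -0.3   -0.001]
scene plate_foot 0.69 [ 0.679  0.035 -0.002]
top square_blade 0.52 [ 0.553 -0.146  0.141]
scene square_blade 0.75 [ 0.549 -0.146  0.135]
scene square_blade 0.58 [ 0.441 -0.126  0.054]
top v_block 0.91 [0.566 0.209 0.063]
scene v_block 0.96 [0.561 0.2   0.059]
scene v_block 0.67 [ 0.716 -0.15   0.061]
```

View pics/b5.png

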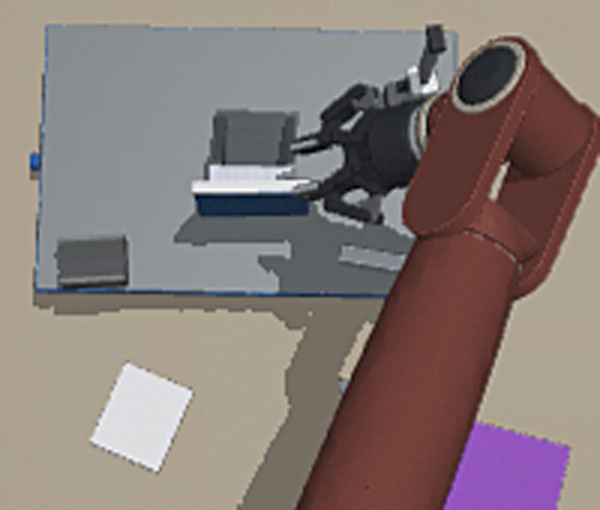

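The plate stands upright against the fence with blue toward the robot, top edge at (250,187). Next: back off, then seat it with a gentle fingertip push low on the face.

```bash
cat >> kin.py <<'E'
def down(pitch=0,az=0):
    "tool down, jaw axis at azimuth az, pitched forward (deg)"
    A=np.array([[0,1.,0],[0,0,-1],[-1,0,0]])
    return R.from_euler('z',az,degrees=True).as_matrix()@A@R.from_euler('z',pitch,degrees=True).as_matrix()
E
python3 - <<'E'
from h import *
from kin import *
np.set_printoptions(suppress=True)
p=fit().x;q=ctrl.get_obs()['q']
go(np.array([.52,.03,.30]),down(40),10)
for x in [[.52,.03,.30],[.56,.03,.12],[.62,.03,.09]]:
    q,e=ik(np.array(x),down(40),q,p); print(np.round(q,2),round(e,4))
E
```

```text
twist/row x 10 [-0.0077 -0.0081 -0.0073] [-1.5  -4.23  3.88]  straight tool shift [-0.0159 -0.1033 -0.0741] rot [-15.   -42.33  38.77]
[-0.13 -0.72  2.21  0.1   0.96 -0.16] 0.0
[-0.12 -0.4   2.32  0.15  0.54 -0.22] 0.0
[-0.1  -0.17  2.19  0.16  0.43 -0.22] 0.0
```

arm_command --plan '[[[-0.02, -0.01, -0.005, 0, 0, 0, 0.03], [-0.01, -0.008, -0.007, -1.5, -4.2, 3.9, 0.0], [-0.0077, -0.008, -0.007, -1.5, -4.2, 3.9, 0.0], [-0.0077, -0.008, -0.007, -1.5, -4.2, 3.9, 0.0], [-0.0077, -0.008, -0.007, -1.5, -4.2, 3.9, 0.0], [-0.0077, -0.008, -0.007, -1.5, -4.2, 3.9, 0.0], [-0.0077, -0.008, -0.007, -1.5, -4.2, 3.9, 0.0], [-0.0077, -0.008, -0.007, -1.5, -4.2, 3.9, 0.0], [-0.0077, -0.008, -0.007, -1.5, -4.2, 3.9, 0.0], [-0.0077, -0.008, -0.007, -1.5, -4.2, 3.9, 0.0]]]'

```text
t: 14.52
tool_pos: [0.5231, 0.0028, 0.3214]
tool_rot: [1.496, 0.743, -0.687]
contact_force: [-0.5, 0.5, 0.4]
opening: -0.0004
```

Run:
```python
from h import *
from kin import *
np.set_printoptions(suppress=True)
o=state()
go(np.array([.56,.03,.15]),down(40),6)
M=T('top'); im=get_image('top')
for d in mark_of('top','square_blade')[:3]: print(round(d['conf'],2),np.round(w(M,d['at']),3))
for d in cut_out('top','square_blade'):
    ys,xs=np.where(d['mask']); print(round(d['conf'],2),len(xs),xs.mean(),ys.mean())
save('top6',im[150:260,260:400],5.5)
```

```text
t 14.52 [0.5231 0.0028 0.3214] [ 0.613  0.79   0.012  0.051 -0.024 -0.998 -0.789  0.612 -0.055] [-0.5  0.5  0.4] -0.0004
twist/row x 6 [ 0.0262 -0.0132 -0.0037] [-0.24 -0.48  0.37]  straight tool shift [ 0.1592 -0.0764 -0.0173] rot [-1.46 -2.87  2.19]
0.66 [ 0.437 -0.125  0.059]
0.54 [ 0.553 -0.147  0.139]
0.54 268 356.4589552238806 201.2910447761194
0.49 400 255.785 201.4675
```

View pics/top6.png

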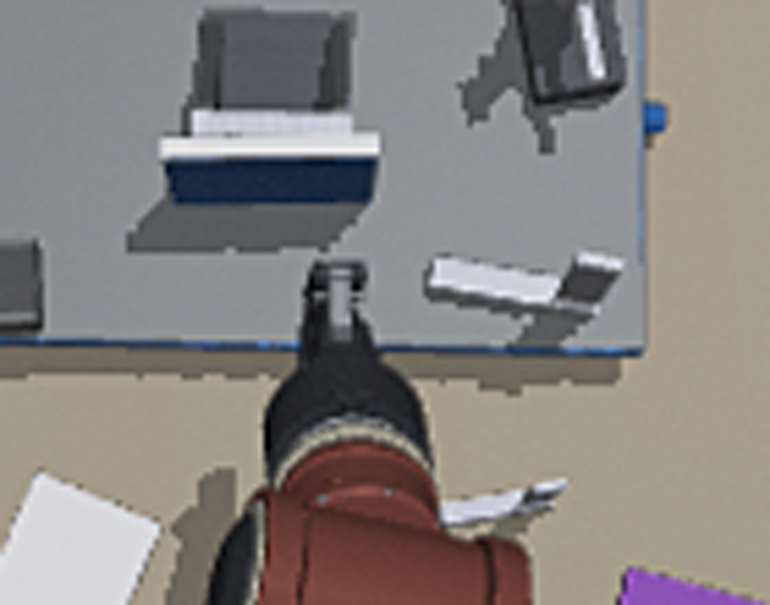

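The top view shows the plate upright along the fence (160–380,145), with the square at (525,280) undisturbed. Now the seating push.

arm_command --plan '[[[0.026, -0.02, -0.004, -0.3, -0.5, 0.4, 0], [0.03, -0.02, -0.004, -0.3, -0.5, 0.4, 0], [0.03, -0.02, -0.004, -0.3, -0.5, 0.4, 0], [0.03, -0.02, -0.004, -0.3, -0.5, 0.4, 0], [0.03, -0.02, -0.004, -0.3, -0.5, 0.4, 0], [0.026, -0.015, -0.004, -0.3, -0.5, 0.4, 0], [0.01, 0, 0, 0, 0, 0, 0]]]'

```text
t: 15.25
tool_pos: [0.5533, 0.0328, 0.1078]
tool_rot: [1.459, 0.675, -0.673]
contact_force: [-1.2, -0.6, -1.4]
opening: -0.0
```

Run:
```python
from h import *
from kin import *
np.set_printoptions(suppress=True)
o=state()
go(np.array([.595,.03,.095]),down(40),3)
q,pp=o['q'],fit().x
for c in [(160,158),(380,158),(160,138),(380,136)]: print(np.round(ray('top',(c[0]/5.5+260,c[1]/5.5+150),.2),4))
print('fence',[np.round(ray('top',(c[0]/5.5+260,c[1]/5.5+150),.175),4).tolist() for c in [(192,112),(352,112)]])
for nm,uv,z in [('stock left far',(437,257),.082),('stock left near',(430,290),.082),('stock r near',(555,307),.082),('bladetop',(572,252),.21),('bladetop',(566,268),.21),('bladetop',(622,258),.21),('bladetop',(615,272),.21)]: print(nm,np.round(ray('top',(uv[0]/5.5+260,uv[1]/5.5+150),z),4))
```

```text
t 15.25 [0.5533 0.0328 0.1078] [ 0.65   0.76   0.003 -0.001  0.005 -1.    -0.76   0.65   0.003] [-1.2 -0.6 -1.4] -0.0
twist/row x 3 [0.0122 0.0078 0.001 ] [ 0.09  0.01 -0.17]  straight tool shift [0.0368 0.0233 0.0029] rot [ 0.26  0.04 -0.51]
[0.6153 0.0897 0.2   ]
[ 0.6133 -0.0312  0.2   ]
[0.6265 0.0896 0.2   ]
[ 0.6256 -0.0314  0.2   ]
fence [[0.6463, 0.0728, 0.175], [0.6448, -0.0168, 0.175]]
stock left far [ 0.577  -0.0671  0.082 ]
stock left near [ 0.5575 -0.0625  0.082 ]
stock r near [ 0.5461 -0.1356  0.082 ]
bladetop [ 0.5575 -0.134   0.21  ]
bladetop [ 0.5487 -0.1305  0.21  ]
bladetop [ 0.5537 -0.161   0.21  ]
bladetop [ 0.5461 -0.157   0.21  ]
```

arm_command --plan '[[[0.014, 0.008, 0.001, 0, 0, 0, 0], [0.014, 0.008, 0.001, 0, 0, 0, 0], [0.01, 0.004, 0, 0, 0, 0, 0], [0.005, 0.004, 0, 0, 0, 0, 0], [0, 0, 0, 0, 0, 0, 0]]]'

```text
t: 15.67
tool_pos: [0.6007, 0.0281, 0.0761]
tool_rot: [1.46, 0.693, -0.695]
contact_force: [0.8, -0.0, 0.6]
opening: -0.0001
```

arm_command --plan '[[[0.0035, 0.0035, 0, 0, 0, 0, 0], [0.0035, 0.0035, 0, 0, 0, 0, 0], [0.003, 0.003, 0, 0, 0, 0, 0]]]'

```text
t: 15.92
tool_pos: [0.6136, 0.0272, 0.0707]
tool_rot: [1.46, 0.703, -0.705]
contact_force: [-51.5, 0.0, 29.5]
opening: 0.0
```

arm_command --plan '[[[-0.004, -0.004, 0, 0, 0, 0, 0], [-0.01, -0.005, 0, 0, 0, 0, 0], [-0.02, -0.005, 0, 0, 0, 0, 0], [-0.03, 0, 0, 0, 0, 0, 0.03], [-0.03, 0, 0, 0, 0, 0, 0.04]]]'

```text
t: 16.33
tool_pos: [0.5411, 0.0266, 0.1305]
tool_rot: [1.459, 0.716, -0.718]
contact_force: [0.9, -0.7, 0.0]
opening: 0.0232
```

Run:
```python
from h import *
from kin import *
np.set_printoptions(suppress=True)
o=state()
for c in ['top','scene']:
    get_image(c)
    for n in ['plate_center','plate_foot']:
        print(c,n,[np.round(w(T(c),d['at']),3).tolist() for d in mark_of(c,n) if abs(w(T(c),d['at'])[0]-.62)<.03])
im=get_image('top'); hsv=im.astype(int)
# brightness profile down columns through plate top edge: fit edges
for x in range(292,326,6):
    col=im[165:192,x].astype(int); print(x,[(165+i) for i in range(26)][0],col.sum(1).tolist()[4:26])
go(np.array([.50,-.0,.33]),down(0,-9),8)
x2,A2=np.array([.551,-.1455,.30]),down(0,-9)
q,e=ik(x2,A2,o['q'],fit().x); print(np.round(q,2),e)
```

```text
t 16.33 [0.5411 0.0266 0.1305] [ 0.608  0.794 -0.005  0.003 -0.008 -1.    -0.794  0.608 -0.008] [ 0.9 -0.7  0. ] 0.0232
top plate_center [[0.628, 0.029, 0.137]]
top plate_foot [[0.613, 0.031, 0.063]]
scene plate_center [[0.62, 0.029, 0.124]]
scene plate_foot [[0.621, 0.029, 0.06]]
292 165 [419, 419, 420, 402, 457, 648, 666, 703, 370, 110, 114, 125, 129, 126, 123, 114, 104, 261, 274, 272, 271, 270]
298 165 [278, 510, 603, 599, 595, 655, 660, 700, 365, 110, 106, 124, 133, 128, 131, 124, 107, 268, 277, 270, 275, 270]
304 165 [225, 501, 614, 615, 512, 638, 659, 690, 481, 192, 99, 128, 129, 126, 129, 135, 115, 268, 275, 274, 273, 272]
310 165 [224, 501, 612, 623, 446, 625, 658, 676, 568, 250, 89, 121, 133, 122, 136, 126, 115, 227, 276, 270, 271, 267]
316 165 [233, 409, 607, 619, 605, 644, 653, 670, 606, 273, 90, 124, 123, 135, 127, 131, 101, 229, 273, 272, 271, 268]
322 165 [278, 446, 613, 615, 608, 647, 650, 659, 714, 334, 84, 126, 125, 127, 123, 132, 115, 190, 271, 274, 268, 254]
twist/row x 8 [-0.0259  0.0034  0.0032] [ 1.04 -0.41 -4.66]  straight tool shift [-0.1853  0.0891  0.0253] rot [  8.28  -3.28 -37.27]
[-0.39 -0.11  1.66  0.    1.59 -0.23] 1.0009629724589709e-11
```

Backed off. That push peaked at 51 N at the fingertip, which is harder than I wanted. Now the square.

arm_command --plan '[[[-0.026, 0.0034, 0.0032, 1.0, -0.4, -4.7, 0.04], [-0.026, 0.0034, 0.0032, 1.0, -0.4, -4.7, 0.04], [-0.026, 0.0034, 0.0032, 1.0, -0.4, -4.7, 0.04], [-0.026, 0.0034, 0.0032, 1.0, -0.4, -4.7, 0.04], [-0.026, 0.0034, 0.0032, 1.0, -0.4, -4.7, 0.04], [-0.026, 0.0034, 0.0032, 1.0, -0.4, -4.7, 0.04], [-0.026, 0.0034, 0.0032, 1.0, -0.4, -4.7, 0.04], [-0.01, 0.0034, 0.0032, 1.0, -0.4, -4.7, 0.04]]]'

```text
t: 17.35
tool_pos: [0.4894, 0.0003, 0.2972]
tool_rot: [1.288, 1.19, -1.384]
contact_force: [0.1, -0.2, 0.9]
opening: 0.0397
```

Run:
```python
from h import *
from kin import *
np.set_printoptions(suppress=True)
o=state()
go(np.array([.551,-.1455,.30]),down(0,-9),6)
```

```text
t 17.35 [0.4894 0.0003 0.2972] [-0.079  0.984 -0.157  0.008 -0.157 -0.988 -0.997 -0.079  0.005] [ 0.1 -0.2  0.9] 0.0397
twist/row x 6 [-0.001   0.0139  0.0224] [-0.01  0.04  0.76]  straight tool shift [-0.0088  0.0833  0.1343] rot [-0.06  0.26  4.54]
```

arm_command --plan '[[[-0.002, 0.014, 0.024, 0, 0, 0.8, 0.04], [-0.002, 0.014, 0.024, 0, 0, 0.8, 0.04], [-0.002, 0.014, 0.024, 0, 0, 0.8, 0.04], [-0.002, 0.014, 0.024, 0, 0, 0.8, 0.04], [-0.002, 0.014, 0.024, 0, 0, 0.8, 0.04], [-0.001, 0.014, 0.022, 0, 0, 0.8, 0.04], [0, 0, 0, 0, 0, 0, 0.04]]]'

```text
t: 17.93
tool_pos: [0.5621, -0.1611, 0.2922]
tool_rot: [1.316, 1.143, -1.331]
contact_force: [-0.8, 0.6, -0.5]
opening: 0.04
```

Run:
```python
from h import *
from kin import *
np.set_printoptions(suppress=True)
o=state(); M=T('wrist',o); im=get_image('wrist'); save('w7',im,1.25)
go(np.array([.551,-.1455,.25]),down(0,-9),4)
for p_ in [[.551,-.1455,.21],[.551,-.133,.21],[.551,-.158,.21]]: print(np.round(pix('wrist',p_,M)*1.25))
for d in mark_of('wrist','square_blade')[:2]: print(round(d['conf'],2),np.round(w(M,d['at']),3))
for d in search_frame('wrist','square_blade')[:2]: print(round(d['conf'],2),np.round(w(M,d['at']),3))
```

```text
t 17.93 [ 0.5621 -0.1611  0.2922] [-0.013  0.988 -0.153  0.002 -0.153 -0.988 -1.    -0.013 -0.   ] [-0.8  0.6 -0.5] 0.04
twist/row x 4 [ 0.0104 -0.003  -0.003 ] [ 0.06 -0.02  0.22]  straight tool shift [ 0.0417 -0.0118 -0.0122] rot [ 0.23 -0.1   0.88]
[384. 235.]
[381. 217.]
[387. 253.]
0.78 [ 0.436 -0.127  0.056]
0.58 [ 0.555 -0.15   0.134]
0.71 [ 0.436 -0.118  0.016]
0.62 [ 0.558 -0.123  0.08 ]
```

View pics/w7.png

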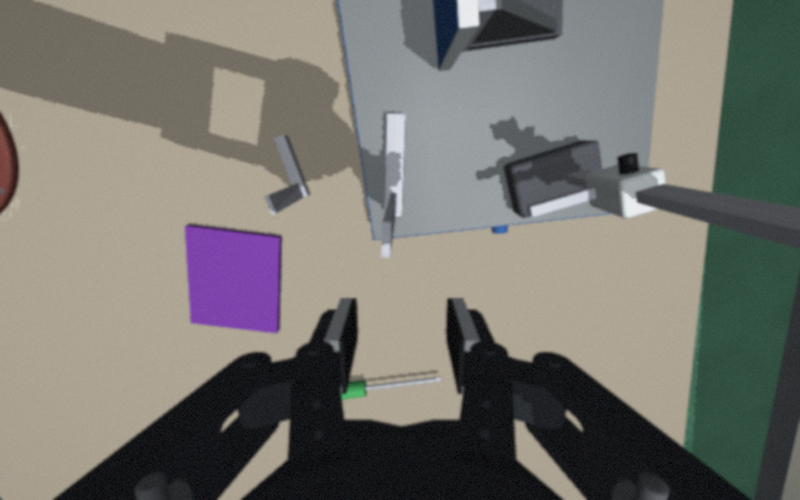

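The wrist view shows the square's stock (396,150) and the blade top near (387,247), aligned with the jaws. I'll refine the blade top numerically.

Run:
```python
import cv2,numpy as np
im=cv2.resize(cv2.imread('pics/w7.png'),(640,400),interpolation=cv2.INTER_AREA).astype(int).sum(2)//3
for r in range(145,212,3): print(r,im[r,302:320].tolist())
```

```text
145 [93, 94, 94, 94, 94, 102, 118, 132, 137, 139, 138, 140, 141, 141, 143, 153, 174, 198]
148 [94, 96, 96, 94, 95, 102, 118, 133, 137, 142, 154, 162, 165, 167, 175, 193, 210, 218]
151 [95, 94, 94, 96, 96, 102, 118, 131, 141, 152, 173, 193, 209, 216, 218, 220, 220, 219]
154 [94, 92, 94, 92, 96, 106, 119, 131, 135, 130, 122, 117, 123, 141, 169, 194, 213, 219]
157 [93, 94, 92, 95, 98, 105, 121, 130, 129, 115, 93, 79, 77, 88, 125, 172, 208, 218]
160 [99, 96, 94, 93, 97, 106, 120, 125, 115, 98, 84, 76, 77, 92, 133, 178, 209, 216]
163 [139, 128, 115, 104, 102, 112, 125, 119, 101, 86, 79, 77, 79, 93, 135, 178, 208, 217]
166 [147, 145, 136, 123, 114, 117, 115, 101, 88, 80, 78, 78, 81, 102, 145, 187, 211, 217]
169 [147, 145, 146, 144, 139, 127, 106, 88, 83, 79, 80, 76, 80, 100, 146, 188, 211, 214]
172 [146, 144, 146, 142, 132, 113, 93, 83, 79, 78, 78, 76, 78, 103, 152, 186, 200, 198]
175 [144, 143, 143, 135, 118, 96, 84, 82, 82, 81, 80, 76, 77, 92, 120, 138, 147, 148]
178 [146, 143, 141, 138, 131, 127, 124, 122, 121, 116, 104, 89, 89, 105, 129, 143, 148, 150]
181 [146, 146, 143, 140, 137, 136
[... 308 characters left out ...]
 109, 117, 133, 143, 148, 151, 152]
193 [162, 160, 156, 147, 140, 137, 139, 138, 137, 132, 122, 127, 143, 155, 163, 164, 163, 163]
196 [164, 165, 169, 177, 187, 194, 201, 203, 200, 183, 158, 147, 155, 162, 163, 164, 163, 165]
199 [163, 167, 175, 191, 205, 213, 213, 212, 206, 193, 169, 158, 160, 162, 164, 163, 163, 163]
202 [165, 167, 178, 193, 206, 210, 211, 211, 207, 196, 177, 165, 163, 162, 164, 163, 165, 164]
205 [165, 166, 173, 181, 187, 191, 192, 195, 192, 182, 171, 164, 163, 165, 164, 163, 165, 164]
208 [163, 163, 163, 162, 162, 163, 163, 163, 164, 165, 162, 163, 164, 162, 164, 163, 163, 164]
211 [162, 163, 163, 163, 164, 164, 164, 164, 163, 164, 166, 165, 164, 165, 164, 164, 164, 162]
```

Run:
```python
from h import *
from kin import *
np.set_printoptions(suppress=True)
state()
go(np.array([.552,-.1487,.2922]),down(0,-9),2)
```

```text
t 18.08 [ 0.5609 -0.1573  0.2927] [-0.014  0.989 -0.15   0.004 -0.15  -0.989 -1.    -0.014 -0.002] [0.5 0.1 0. ] 0.0405
twist/row x 2 [ 0.0003 -0.0051 -0.0035] [ 0.18 -0.06  0.41]  straight tool shift [ 0.0007 -0.0101 -0.0071] rot [ 0.37 -0.11  0.82]
```

arm_command --plan '[[[0, -0.006, -0.005, 0.2, 0, 0.5, 0.04], [0, -0.005, -0.004, 0.2, 0, 0.5, 0.04], [0.02, 0, 0, 0, 0, 0, 0.04], [0.02, 0, 0, 0, 0, 0, 0.04]]]'

```text
t: 18.42
tool_pos: [0.5526, -0.1422, 0.2561]
tool_rot: [1.328, 1.124, -1.312]
contact_force: [-0.7, -0.6, -0.4]
opening: 0.0397
```

Run:
```python
from h import *
from kin import *
np.set_printoptions(suppress=True)
o=state(); M=T('wrist',o); get_image('wrist')
for d in mark_of('wrist','square_blade')[:2]: print(round(d['conf'],2),np.round(w(M,d['at']),3))
go(np.array([.552,-.1487,.175]),down(0,-9),5)
```

```text
t 18.42 [ 0.5526 -0.1422  0.2561] [ 0.012  0.988 -0.153 -0.    -0.153 -0.988 -1.     0.012 -0.002] [-0.7 -0.6 -0.4] 0.0397
0.91 [ 0.438 -0.125  0.059]
0.69 [ 0.552 -0.155  0.135]
twist/row x 5 [0.0155 0.0004 0.0014] [ 0.04 -0.04 -0.05]  straight tool shift [0.0775 0.0021 0.0072] rot [ 0.2  -0.2  -0.26]
```

arm_command --plan '[[[0.016, 0, 0.003, 0, 0, 0, 0.04], [0.018, 0, 0.002, 0, 0, 0, 0.04], [0.018, 0, 0.002, 0, 0, 0, 0.04], [0.014, 0, 0.001, 0, 0, -0.2, 0.04], [0.008, 0, 0, 0, 0, 0, 0.04], [0, 0, 0, 0, 0, 0, 0.015], [0, 0, 0, 0, 0, 0, 0], [0, 0, 0, 0, 0, 0, 0], [0, 0, 0, 0, 0, 0, 0]]]' --squeeze 50

```text
t: 19.27
tool_pos: [0.5516, -0.1449, 0.1848]
tool_rot: [1.323, 1.127, -1.307]
contact_force: [0.0, 0.1, -3.7]
opening: 0.0047
```

Run:
```python
from h import *
from kin import *
np.set_printoptions(suppress=True)
o=state(); print(o['wrist_torque'])
go(np.array([o['tool_pos'][0],o['tool_pos'][1],.175]),down(0,-9),5)
```

```text
t 19.27 [ 0.5516 -0.1449  0.1848] [ 0.013  0.989 -0.147 -0.001 -0.147 -0.989 -1.     0.013 -0.001] [ 0.   0.1 -3.7] 0.0047
[-0.11226291  0.12844987 -0.02859869]
twist/row x 5 [ 0.002 -0.     0.   ] [ 0.11 -0.02 -0.15]  straight tool shift [ 0.0098 -0.0001  0.    ] rot [ 0.55 -0.08 -0.73]
```

Gripped (4.7 mm reading on the 6 mm blade). Lift.

arm_command --plan '[[[-0.01, 0, 0, 0, 0, 0, 0], [-0.025, 0, 0, 0, 0, 0, 0], [-0.03, 0, 0, 0, 0, 0, 0], [-0.03, 0, 0, 0, 0, 0, 0], [-0.03, 0, 0, 0, 0, 0, 0], [-0.03, 0, 0, 0, 0, 0, 0], [-0.03, 0, 0, 0, 0, 0, 0], [-0.03, 0, 0, 0, 0, 0, 0], [-0.03, 0, 0, 0, 0, 0, 0]]]'

```text
t: 20.02
tool_pos: [0.5439, -0.1432, 0.432]
tool_rot: [1.317, 1.148, -1.322]
contact_force: [-0.2, 0.3, -4.0]
opening: 0.0053
```

Run:
```python
from h import *
from kin import *
np.set_printoptions(suppress=True)
o=state(); print(o['wrist_torque'])
go(np.array([.57,.118,.40]),down(0,0),10)
```

```text
t 20.02 [ 0.5439 -0.1432  0.432 ] [-0.01   0.989 -0.147  0.007 -0.147 -0.989 -1.    -0.011 -0.006] [-0.2  0.3 -4. ] 0.0053
[-0.10850616 -0.00799957  0.01414353]
twist/row x 10 [ 0.0033  0.0007 -0.0263] [-0.85 -0.04  0.06]  straight tool shift [ 0.0336 -0.0122 -0.262 ] rot [-8.47 -0.37  0.59]
```

arm_command --plan '[[[0.002, 0.001, -0.027, -0.85, 0, 0.05, 0], [0.002, 0.001, -0.027, -0.85, 0, 0.05, 0], [0.002, 0.001, -0.027, -0.85, 0, 0.05, 0], [0.002, 0.001, -0.027, -0.85, 0, 0.05, 0], [0.002, 0.001, -0.027, -0.85, 0, 0.05, 0], [0.002, 0.001, -0.027, -0.85, 0, 0.05, 0], [0.002, 0.001, -0.027, -0.85, 0, 0.05, 0], [0.002, 0.001, -0.027, -0.85, 0, 0.05, 0], [0.002, 0.001, -0.027, -0.85, 0, 0.05, 0], [0.001, 0.001, -0.02, -0.85, 0, 0.05, 0], [0, 0, 0, 0, 0, 0, 0]]]'

```text
t: 20.93
tool_pos: [0.5763, 0.1266, 0.4335]
tool_rot: [1.217, 1.192, -1.194]
contact_force: [0.7, -0.8, -4.5]
opening: 0.0046
```

Run:
```python
from h import *
from kin import *
np.set_printoptions(suppress=True)
o=state(); print(o['wrist_torque'])
go(np.array([.6228,.118,.36]),down(0,0),4)
M=T('wrist',o); im=get_image('wrist'); cv2.imwrite('pics/w8.png',im[:,:,::-1]); np.save('M8.npy',M)
for c in [(.6288,.09),(.6168,.09),(.6168,.0)]: print(np.round(pix('wrist',[c[0],c[1],.2],M),1))
for n in ['plate_center','plate_foot','angle_plate','square_blade']:
    print(n,[(round(d['conf'],2),np.round(w(M,d['at']),3).tolist()) for d in mark_of('wrist',n)[:3]])
```

```text
t 20.93 [0.5763 0.1266 0.4335] [ 0.021  1.     0.001 -0.002  0.001 -1.    -1.     0.021  0.002] [ 0.7 -0.8 -4.5] 0.0046
[-0.1814556   0.05850209  0.01855072]
twist/row x 4 [0.0185 0.0114 0.0021] [ 0.01  0.03 -0.3 ]  straight tool shift [0.0745 0.0449 0.0085] rot [ 0.06  0.13 -1.21]
[355.2 193.2]
[346.7 193.2]
[345.  250.3]
plate_center [(0.85, [0.322, -0.234, 0.003]), (0.73, [0.401, 0.156, 0.0]), (0.56, [0.621, 0.03, 0.13])]
plate_foot [(0.79, [0.352, 0.181, -0.001]), (0.64, [0.619, 0.03, 0.056])]
angle_plate [(0.91, [0.627, 0.027, 0.056])]
square_blade [(0.8, [0.435, -0.127, 0.055]), (0.67, [0.579, 0.119, 0.386])]
```

Run:
```python
from h import *
im=cv2.imread('pics/w8.png').astype(int); M=np.load('M8.npy')
for r in range(180,262,5): print(r,(im[r,334:372].sum(1)//3).tolist())
# fence and plate edges by sub-pixel along rows
```

```text
180 [94, 96, 95, 93, 90, 80, 59, 50, 60, 78, 93, 101, 105, 104, 101, 101, 96, 93, 88, 89, 87, 88, 83, 87, 84, 86, 85, 86, 87, 86, 87, 85, 86, 87, 88, 89, 86, 91]
185 [94, 96, 94, 93, 87, 72, 52, 39, 41, 43, 59, 80, 93, 102, 105, 103, 100, 101, 92, 86, 77, 77, 72, 56, 46, 45, 42, 42, 45, 46, 43, 43, 39, 44, 42, 41, 42, 43]
190 [91, 94, 96, 94, 84, 68, 46, 40, 38, 37, 36, 49, 58, 80, 94, 98, 102, 100, 99, 101, 96, 87, 81, 80, 78, 65, 52, 39, 39, 38, 35, 38, 37, 44, 38, 36, 36, 38]
195 [90, 90, 95, 90, 77, 58, 46, 37, 41, 41, 36, 42, 54, 108, 176, 224, 235, 236, 237, 237, 235, 230, 201, 138, 95, 85, 82, 75, 65, 53, 39, 35, 41, 38, 41, 41, 40, 44]
200 [94, 93, 96, 88, 77, 55, 41, 43, 37, 40, 38, 35, 62, 118, 190, 230, 240, 241, 240, 240, 240, 238, 232, 222, 217, 216, 215, 217, 215, 201, 170, 139, 113, 94, 78, 76, 76, 75]
205 [95, 91, 93, 83, 71, 51, 40, 41, 38, 41, 37, 46, 82, 138, 202, 233, 239, 241, 242, 240, 238, 234, 227, 227, 227, 227, 227, 228, 223, 204, 163, 127, 104, 99, 95, 96, 97, 99]
210 [93, 94, 90, 77, 61, 47, 40, 39, 35, 38, 41, 59, 109, 181, 227, 239, 241, 240, 241, 240, 2
[... 1132 characters left out ...]
, 75, 79]
245 [83, 85, 88, 83, 79, 60, 43, 29, 39, 45, 78, 132, 171, 198, 219, 233, 239, 236, 228, 217, 218, 219, 221, 219, 219, 209, 181, 136, 106, 93, 85, 86, 105, 117, 132, 141, 147, 154]
250 [84, 85, 84, 85, 82, 68, 49, 29, 17, 25, 21, 12, 24, 24, 27, 36, 66, 111, 158, 198, 211, 218, 214, 216, 211, 198, 176, 158, 150, 150, 150, 151, 149, 148, 149, 149, 149, 147]
255 [86, 88, 84, 86, 85, 81, 66, 48, 34, 30, 29, 23, 27, 34, 22, 25, 25, 40, 72, 114, 137, 146, 144, 133, 122, 117, 113, 107, 102, 97, 96, 94, 96, 98, 94, 98, 109, 128]
260 [85, 85, 86, 86, 84, 81, 75, 59, 40, 33, 24, 24, 25, 29, 26, 30, 26, 28, 40, 62, 106, 132, 142, 145, 130, 109, 95, 92, 94, 94, 93, 92, 93, 92, 92, 92, 88, 89]
```

Run:
```python
from h import *
im=cv2.imread('pics/w8.png').astype(float).sum(2)/3; M=np.load('M8.npy')
def cross(row,lo,hi,th,up):
    v=row[lo:hi]
    for i in range(len(v)-1):
        if (v[i]-th)*(v[i+1]-th)<=0 and (v[i+1]>v[i])==up: return lo+i+(th-v[i])/(v[i+1]-v[i])
def fitline(th,up,lo,hi,z,r0,r1):
    P=np.array([ray('wrist',(cross(im[r],lo,hi,th,up),r),z,M)[:2] for r in range(r0,r1)])
    k=np.polyfit(P[:,1],P[:,0],1); print('x=%.4f at y=.03, yaw %.2f deg'%(np.polyval(k,.03),-np.degrees(np.arctan(k[0]))))
fitline(140,True,340,352,.2,197,242)      # plate near top edge
fitline(232,False,348,362,.2,200,242)     # plate/fence border at z .2
fitline(150,False,355,370,.175,203,240)   # fence far top edge
col=im[180:200,347:354]; print(np.round(col).astype(int).tolist())
for v in (191,192,193,194): print(v,np.round(ray('wrist',(351,v),.2,M),4))
```

```text
x=0.6161 at y=.03, yaw -2.11 deg
x=0.6279 at y=.03, yaw -2.88 deg
x=0.6454 at y=.03, yaw -3.14 deg
[[104, 102, 101, 97, 93, 89, 89], [104, 102, 100, 97, 87, 87, 85], [101, 102, 102, 95, 91, 87, 83], [103, 102, 105, 99, 90, 86, 80], [104, 99, 101, 103, 98, 87, 83], [103, 105, 104, 101, 101, 92, 86], [102, 99, 101, 99, 101, 97, 89], [96, 99, 104, 104, 100, 100, 89], [95, 97, 101, 102, 99, 100, 92], [90, 98, 101, 101, 99, 101, 98], [80, 94, 98, 103, 100, 100, 101], [73, 93, 103, 103, 101, 102, 100], [66, 91, 111, 113, 113, 111, 111], [76, 118, 151, 159, 159, 161, 158], [99, 159, 201, 215, 218, 219, 219], [109, 176, 224, 235, 237, 237, 237], [113, 182, 229, 239, 241, 241, 241], [114, 188, 231, 240, 241, 241, 240], [117, 186, 230, 238, 241, 241, 241], [115, 187, 230, 240, 240, 240, 242]]
191 [0.6228 0.0933 0.2   ]
192 [0.6228 0.0918 0.2   ]
193 [0.6229 0.0903 0.2   ]
194 [0.6229 0.0889 0.2   ]
```

The pixel fit shows the plate's top edge parallel to the fence within about 1° and with no gap line. The fence itself is yawed about −2.3°. So I'll place the square at yaw −2.3°, with a small gap, in the plate's plane.

Run:
```python
from h import *
from kin import *
np.set_printoptions(suppress=True)
state()
go(np.array([.6257,.117,.30]),down(.75,-2.3),6)
```

```text
t 21.18 [0.5769 0.1222 0.4339] [ 0.022  1.    -0.005 -0.005 -0.005 -1.    -1.     0.022  0.005] [ 0.1  0.5 -3.5] 0.0048
twist/row x 6 [0.0225 0.0078 0.0006] [ 0.33  0.04 -0.09]  straight tool shift [0.135  0.0458 0.0043] rot [ 2.    0.23 -0.54]
```

arm_command --plan '[[[0.022, 0.009, 0.0006, 0.4, 0, -0.1, 0], [0.022, 0.009, 0.0006, 0.4, 0, -0.1, 0], [0.022, 0.009, 0.0006, 0.4, 0, -0.1, 0], [0.022, 0.009, 0.0006, 0.4, 0, -0.1, 0], [0.022, 0.009, 0.0006, 0.4, 0, -0.1, 0], [0.012, 0.003, 0, 0, 0, 0, 0], [0, 0, 0, 0, 0, 0, 0]]]'

```text
t: 21.77
tool_pos: [0.6308, 0.1088, 0.3143]
tool_rot: [1.255, 1.163, -1.235]
contact_force: [0.0, 0.6, -4.4]
opening: 0.0051
```

Run:
```python
from h import *
from kin import *
np.set_printoptions(suppress=True)
state()
go(np.array([.6257,.117,.22]),down(.75,-2.3),4)
```

```text
t 21.77 [0.6308 0.1088 0.3143] [ 0.022  0.998 -0.054 -0.006 -0.054 -0.999 -1.     0.022  0.004] [ 0.   0.6 -4.4] 0.0051
twist/row x 4 [ 0.0235 -0.0018 -0.002 ] [-0.2   0.07 -0.13]  straight tool shift [ 0.0941 -0.0076 -0.0083] rot [-0.79  0.26 -0.51]
```

arm_command --plan '[[[0, -0.006, -0.008, -0.6, 0.2, -0.4, 0], [0, -0.004, -0.006, -0.4, 0.1, -0.3, 0], [0.005, -0.001, -0.002, 0, 0, 0, 0], [0, 0, 0, 0, 0, 0, 0]]]'

```text
t: 22.1
tool_pos: [0.6195, 0.1257, 0.3123]
tool_rot: [1.243, 1.185, -1.227]
contact_force: [-1.1, -0.8, -4.9]
opening: 0.0055
```

Run:
```python
from h import *
from kin import *
np.set_printoptions(suppress=True)
state()
go(np.array([.6257,.117,.20]),down(.75,-2.3),5)
```

```text
t 22.1 [0.6195 0.1257 0.3123] [ 0.011  0.999 -0.036  0.002 -0.036 -0.999 -1.     0.011 -0.002] [-1.1 -0.8 -4.9] 0.0055
twist/row x 5 [0.0225 0.001  0.0017] [ 0.04 -0.02  0.02]  straight tool shift [0.1123 0.0053 0.0087] rot [ 0.21 -0.11  0.11]
```

arm_command --plan '[[[0.02, 0.001, 0.002, 0, 0, 0, 0], [0.022, 0.001, 0.002, 0, 0, 0, 0], [0.022, 0.001, 0.002, 0, 0, 0, 0], [0.02, 0.001, 0.001, 0, 0, 0, 0], [0.01, 0, 0, 0, 0, 0, 0], [0, 0, 0, 0, 0, 0, 0]]]'

```text
t: 22.6
tool_pos: [0.6281, 0.1216, 0.2279]
tool_rot: [1.25, 1.173, -1.207]
contact_force: [-0.2, 0.2, -4.6]
opening: 0.0046
```

Run:
```python
from h import *
from kin import *
np.set_printoptions(suppress=True)
state()
go(np.array([.6257,.117,.1875]),down(.75,-2.3),4)
```

```text
t 22.6 [0.6281 0.1216 0.2279] [ 0.032  0.999 -0.032  0.003 -0.032 -0.999 -0.999  0.032 -0.004] [-0.2  0.2 -4.6] 0.0046
twist/row x 4 [ 0.0101 -0.0008  0.0012] [ 0.12 -0.06 -0.27]  straight tool shift [ 0.0403 -0.0035  0.0049] rot [ 0.48 -0.24 -1.07]
```

arm_command --plan '[[[0.009, -0.001, 0.001, 0.1, -0.1, -0.5, 0], [0.01, -0.001, 0.001, 0.1, -0.1, -0.4, 0], [0.01, -0.001, 0.001, 0.1, 0, -0.3, 0], [0.006, 0, 0, 0, 0, 0, 0], [0, 0, 0, 0, 0, 0, 0]]]'

```text
t: 23.02
tool_pos: [0.6277, 0.1194, 0.1955]
tool_rot: [1.244, 1.18, -1.223]
contact_force: [-1.0, 0.4, -4.6]
opening: 0.0049
```

Run:
```python
from h import *
from kin import *
np.set_printoptions(suppress=True)
state()
go(np.array([.6257,.117,.1852]),down(.75,-2.3),3)
M=T('wrist'); get_image('wrist')
print([(round(d['conf'],2),np.round(w(M,d['at']),3).tolist()) for d in mark_of('wrist','square_blade')[:3]])
get_image('scene'); print([(round(d['conf'],2),np.round(w(T('scene'),d['at']),3).tolist()) for d in mark_of('scene','square_blade')[:3]])
```

```text
t 23.02 [0.6277 0.1194 0.1955] [ 0.017  0.999 -0.036  0.    -0.036 -0.999 -1.     0.017 -0.001] [-1.   0.4 -4.6] 0.0049
twist/row x 3 [ 0.0034 -0.0007  0.0008] [ 0.07 -0.02 -0.07]  straight tool shift [ 0.0102 -0.0021  0.0025] rot [ 0.21 -0.07 -0.21]
[(0.57, [0.629, 0.11, 0.144])]
[(0.96, [0.629, 0.114, 0.145]), (0.78, [0.439, -0.125, 0.052]), (0.39, [0.617, 0.032, 0.06])]
```

arm_command --plan '[[[0.004, -0.002, 0.004, 0, 0, -0.2, 0], [0.004, -0.001, 0.003, 0, 0, -0.1, 0], [0.004, 0, 0.001, 0, 0, 0, 0], [0.002, 0, 0, 0, 0, 0, 0], [0, 0, 0, 0, 0, 0, 0]]]'

```text
t: 23.63
tool_pos: [0.6267, 0.1106, 0.1853]
tool_rot: [1.246, 1.179, -1.221]
contact_force: [0.2, 0.5, -1.4]
opening: 0.005
```

Run:
```python
from h import *
from kin import *
np.set_printoptions(suppress=True)
state()
go(np.array([.6256,.115,.1848]),down(.75,-2.3),3)
```

```text
t 23.63 [0.6267 0.1106 0.1853] [ 0.019  0.999 -0.037  0.001 -0.037 -0.999 -1.     0.019 -0.002] [ 0.2  0.5 -1.4] 0.005
twist/row x 3 [ 0.0001 -0.0004 -0.0015] [ 0.07 -0.04 -0.11]  straight tool shift [ 0.0004 -0.0013 -0.0044] rot [ 0.2  -0.11 -0.34]
```

The square has touched down (Fz dropped). Release, retract upward, then nudge it home by the stock's end.

arm_command --plan '[[[0, 0, 0, 0, 0, 0, 0.012], [0, 0, 0, 0, 0, 0, 0.03], [0, 0, 0, 0, 0, 0, 0.03], [-0.015, 0, 0, 0, 0, 0, 0.03], [-0.03, 0, 0, 0, 0, 0, 0.03], [-0.035, 0, 0, 0, 0, 0, 0.03], [-0.035, 0, 0, 0, 0, 0, 0.03], [-0.01, 0, 0, 0, 0, 0, 0.0], [0, 0, 0, 0, 0, 0, 0.0]]]'

```text
t: 24.38
tool_pos: [0.6253, 0.1111, 0.3248]
tool_rot: [1.251, 1.174, -1.214]
contact_force: [-0.2, 0.3, -0.8]
opening: 0.0068
```

Run:
```python
from h import *
from kin import *
np.set_printoptions(suppress=True)
o=state(); M=T('wrist',o); im=get_image('wrist'); cv2.imwrite('pics/w9.png',im[:,:,::-1]); np.save('M9.npy',M)
for n in ['square_blade','v_block']:
  print(n,[(round(d['conf'],2),np.round(w(M,d['at']),3).tolist()) for d in mark_of('wrist',n)[:3]])
cs=[('stock left end top',[.629,.198,.082]),('vblock far left',[.588,.24,.105]),('blade back top',[.625,.0915,.21])]
for n,c in cs: print(n,np.round(pix('wrist',c,M)))
t=get_image('top')
for n in ['square_blade','v_block']:
  print(n,[(round(d['conf'],2),np.round(w(T('top'),d['at']),3).tolist()) for d in mark_of('top',n)[:3]])
for d in cut_out('top','v_block')[:1]:
    c=max(cv2.findContours(d['mask'].astype(np.uint8),0,2)[0],key=cv2.contourArea); print(np.round([ray('top',q,.09)[:2] for q in cv2.boxPoints(cv2.minAreaRect(c))],3).tolist())
# top-down strip: plate end to square in 5x for viewing later
u=np.round([pix('top',[.625,.10,.2]),pix('top',[.625,.198,.082])]); print(u)
a=int(u[0][1])-28; b=int(u[0][0])-50
L=cv2.resize(t[a:a+60,b:b+80],None,fx=5,fy=5,interpolation=2)
Rr=cv2.resize(im[60:300,200:520],(400,300),interpolation=2)
save('fin9',np.hstack([L,Rr]))
```

```text
t 24.38 [0.6253 0.1111 0.3248] [ 0.028  0.999 -0.036  0.003 -0.036 -0.999 -1.     0.028 -0.004] [-0.2  0.3 -0.8] 0.0068
square_blade [(0.57, [0.629, 0.101, 0.134])]
v_block [(0.67, [0.568, 0.205, 0.057])]
stock left end top [317. 102.]
vblock far left [281.  65.]
blade back top [319. 213.]
square_blade [(0.72, [0.632, 0.108, 0.138]), (0.44, [0.438, -0.125, 0.057])]
v_block [(0.47, [0.569, 0.207, 0.062])]
[[286. 176.]
 [258. 184.]]
```

Run:
```python
from h import *
from kin import *
np.set_printoptions(suppress=True)
im=cv2.imread('pics/w9.png').astype(int).sum(2)//3; M=np.load('M9.npy')
for r in list(range(88,120,3))+list(range(120,240,8)): print(r,im[r,300:340:2].tolist())
go(np.array([.630,.235,.30]),down(.75,-2.3),6)
```

```text
88 [158, 156, 158, 156, 158, 157, 161, 158, 156, 158, 159, 158, 158, 158, 157, 157, 160, 158, 158, 159]
91 [160, 156, 160, 158, 161, 159, 161, 157, 160, 157, 160, 156, 157, 157, 160, 157, 160, 161, 159, 162]
94 [158, 157, 158, 159, 157, 158, 160, 160, 157, 157, 157, 161, 161, 157, 158, 159, 162, 159, 164, 160]
97 [159, 158, 161, 160, 158, 159, 159, 158, 157, 157, 159, 161, 157, 159, 158, 157, 160, 160, 158, 159]
100 [158, 158, 159, 160, 160, 159, 161, 161, 159, 160, 157, 161, 159, 158, 158, 159, 159, 161, 159, 159]
103 [160, 157, 162, 158, 157, 151, 148, 146, 150, 149, 147, 155, 159, 162, 160, 160, 162, 160, 162, 162]
106 [159, 160, 161, 159, 142, 109, 126, 148, 148, 148, 150, 158, 167, 156, 158, 161, 159, 162, 163, 163]
109 [108, 123, 142, 158, 138, 108, 170, 223, 224, 225, 227, 227, 220, 168, 162, 161, 163, 162, 162, 161]
112 [103, 100, 133, 159, 142, 109, 168, 221, 226, 225, 227, 226, 223, 172, 165, 163, 162, 163, 160, 161]
115 [99, 102, 126, 157, 155, 118, 169, 222, 225, 225, 226, 227, 223, 171, 163, 162, 162, 164, 161, 162]
118 [101, 99, 117, 153, 155, 116, 167, 221, 225, 225, 2
[... 950 characters left out ...]
92 [96, 91, 94, 94, 94, 96, 95, 98, 101, 136, 215, 225, 204, 112, 81, 81, 70, 53, 49, 46]
200 [95, 97, 93, 95, 94, 93, 93, 100, 105, 139, 217, 225, 196, 105, 79, 81, 83, 66, 40, 38]
208 [93, 96, 93, 94, 94, 92, 89, 93, 101, 143, 216, 224, 195, 102, 82, 81, 80, 81, 67, 40]
216 [92, 93, 91, 94, 92, 95, 124, 224, 240, 241, 241, 241, 218, 157, 155, 157, 164, 171, 173, 148]
224 [92, 91, 91, 92, 89, 93, 122, 221, 240, 241, 242, 240, 226, 218, 221, 222, 223, 222, 218, 167]
232 [91, 94, 91, 92, 91, 93, 113, 214, 240, 240, 240, 240, 226, 214, 218, 219, 220, 220, 213, 142]
twist/row x 6 [ 0.0028  0.0003 -0.0207] [ 0.04 -0.03 -0.03]  straight tool shift [ 0.017   0.0021 -0.1242] rot [ 0.21 -0.16 -0.16]
```

View pics/fin9.png

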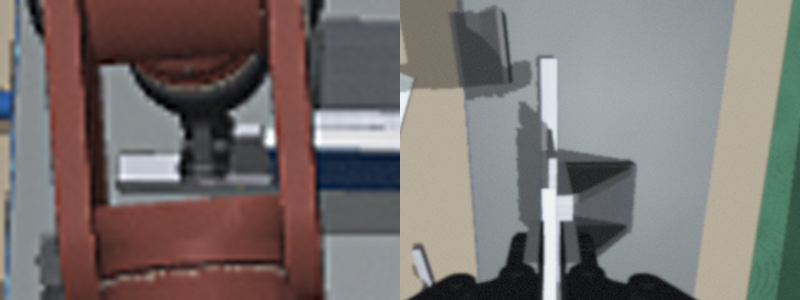

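The view shows the square left of the plate in line with it. The blade (550,175) sits just ahead of the plate end (548,190), with a gap of at most a few mm.

Run:
```python
from h import *
np.set_printoptions(suppress=True)
im=cv2.imread('pics/w9.png').astype(float).sum(2)/3; M=np.load('M9.npy')
def edges(r,lo,hi,th):
    v=im[r]; i=np.arange(lo,hi); up=[j+(th-v[j])/(v[j+1]-v[j]) for j in i if v[j]<th<=v[j+1]]; dn=[j+(th-v[j])/(v[j+1]-v[j]) for j in i if v[j]>=th>v[j+1]]
    return (up or [np.nan])[0],(dn or [np.nan])[-1]
def xs(nm,rows,lo,hi,th,z):
    P=[]
    for r in rows:
        a,b=edges(r,lo,hi,th); P.append(np.r_[ray('wrist',(a,r),z,M)[:2],ray('wrist',(b,r),z,M)[:2]])
    P=np.array(P); m=P.mean(0); c=(P[:,0]+P[:,2])/2; k=np.polyfit(P[:,1],c,1)
    kl=np.polyfit(P[:,1],P[:,0],1)[0]
    print(nm,'left x %.4f right x %.4f centre %.4f at y %.4f; yaw c %.2f l %.2f'%(m[0],m[2],m[0]/2+m[2]/2,m[1],-np.degrees(np.arctan(k[0])),-np.degrees(np.arctan(kl))))
xs('stock',range(110,150,4),306,332,195,.082)
xs('blade',range(190,210,2),314,332,160,.21)
xs('plate',range(218,245,3),306,328,232,.2)
print('col321',[(r,int(im[r,321])) for r in range(180,220,2)])
print('stock end',np.round(ray('wrist',(319,107),.082,M),4))
for r in (210,212,214): print(r,np.round(ray('wrist',(321,r),.2,M),4),np.round(ray('wrist',(321,r),.21,M),4), [int(v) for v in im[r,310:330]])
```

```text
stock left x 0.6225 right x 0.6389 centre 0.6307 at y 0.1649; yaw c -1.33 l -1.14
blade left x 0.6250 right x 0.6313 centre 0.6282 at y 0.1054; yaw c -2.93 l -2.61
plate left x 0.6204 right x 0.6290 centre 0.6247 at y 0.0685; yaw c -0.22 l 1.80
col321 [(180, 85), (182, 84), (184, 86), (186, 145), (188, 221), (190, 226), (192, 223), (194, 225), (196, 226), (198, 228), (200, 225), (202, 222), (204, 224), (206, 225), (208, 223), (210, 222), (212, 237), (214, 240), (216, 239), (218, 240)]
stock end [0.6316 0.1916 0.082 ]
210 [0.6272 0.0904 0.2   ] [0.6271 0.094  0.21  ] [92, 91, 96, 117, 138, 149, 152, 155, 172, 199, 218, 222, 223, 216, 192, 145, 104, 84, 81, 80]
212 [0.6272 0.0882 0.2   ] [0.627 0.092 0.21 ] [92, 99, 128, 178, 220, 230, 233, 233, 234, 235, 236, 237, 236, 231, 203, 146, 98, 84, 83, 81]
214 [0.6271 0.0861 0.2   ] [0.6269 0.0899 0.21  ] [90, 97, 129, 183, 225, 238, 240, 241, 241, 239, 241, 240, 240, 234, 208, 150, 103, 88, 89, 88]
```

arm_command --plan '[[[-0.002, 0.0005, -0.022, 0, 0, 0, 0], [0, 0.0005, -0.025, 0, 0, 0, 0], [0, 0.0005, -0.025, 0, 0, 0, 0], [0, 0.0005, -0.025, 0, 0, 0, 0], [0, 0, -0.022, 0, 0, 0, 0], [0, 0, -0.01, 0, 0, 0, 0], [0.02, 0, 0, 0, 0, 0, 0], [0.03, 0, 0, 0, 0, 0, 0], [0.03, 0, 0, 0, 0, 0, 0], [0.03, 0, 0, 0, 0, 0, 0], [0.02, 0, 0, 0, 0, 0, 0], [0, 0, 0, 0, 0, 0, 0]]]'

```text
t: 25.73
tool_pos: [0.6262, 0.2419, 0.1684]
tool_rot: [1.232, 1.19, -1.243]
contact_force: [-1.8, -0.1, -1.1]
opening: -0.0002
```

Run:
```python
from h import *
from kin import *
np.set_printoptions(suppress=True)
state()
go(np.array([.632,.222,.074]),down(0,-2.3),5)
```

```text
t 25.73 [0.6262 0.2419 0.1684] [-0.004  0.999 -0.039 -0.005 -0.039 -0.999 -1.    -0.004  0.005] [-1.8 -0.1 -1.1] -0.0002
twist/row x 5 [0.0189 0.0013 0.0039] [0.02 0.06 0.05]  straight tool shift [0.0945 0.0069 0.0192] rot [0.08 0.28 0.24]
```

arm_command --plan '[[[0.018, 0.003, 0.001, 0, 0, 0, 0], [0.02, 0.002, 0.001, 0, 0, 0, 0], [0.02, 0.001, 0.001, 0, 0, 0, 0], [0.014, 0, 0.001, 0, 0, 0, 0], [0.006, 0, 0, 0, 0, 0, 0], [0, 0, 0, 0, 0, 0, 0]]]'

```text
t: 26.23
tool_pos: [0.6322, 0.2349, 0.0883]
tool_rot: [1.231, 1.19, -1.246]
contact_force: [0.2, 0.1, -0.0]
opening: 0.0001
```

Run:
```python
from h import *
from kin import *
np.set_printoptions(suppress=True)
state()
go(np.array([.632,.21,.073]),down(0,-2.3),4)
```

```text
t 26.23 [0.6322 0.2349 0.0883] [-0.006  0.999 -0.04  -0.006 -0.04  -0.999 -1.    -0.006  0.007] [ 0.2  0.1 -0. ] 0.0001
twist/row x 4 [0.0038 0.0002 0.0062] [0.   0.09 0.09]  straight tool shift [0.0154 0.0009 0.0248] rot [0.   0.38 0.35]
```

arm_command --plan '[[[0.007, 0, 0.003, 0, 0, 0, 0], [0.006, 0, 0.006, 0, 0, 0, 0], [0.004, 0, 0.006, 0, 0, 0, 0], [0, 0, 0.004, 0, 0, 0, 0], [0, 0, 0, 0, 0, 0, 0]]]'

```text
t: 26.65
tool_pos: [0.6339, 0.2143, 0.0746]
tool_rot: [1.235, 1.186, -1.241]
contact_force: [-0.3, -0.4, 0.0]
opening: 0.0001
```

Run:
```python
from h import *
from kin import *
np.set_printoptions(suppress=True)
state()
go(np.array([.632,.2026,.073]),down(0,-2.3),4)
```

```text
t 26.65 [0.6339 0.2143 0.0746] [ 0.     0.999 -0.04  -0.005 -0.04  -0.999 -1.     0.     0.005] [-0.3 -0.4  0. ] 0.0001
twist/row x 4 [ 0.0004 -0.0003  0.0029] [ 0.    0.08 -0.  ]  straight tool shift [ 0.0017 -0.0014  0.0118] rot [ 0.02  0.3  -0.02]
```

Now creep in −y, watching the force.

arm_command --plan '[[[0, -0.001, 0.004, 0, 0, 0, 0], [0, -0.001, 0.004, 0, 0, 0, 0], [0, 0, 0.003, 0, 0, 0, 0]]]'

```text
t: 26.9
tool_pos: [0.6321, 0.2029, 0.0763]
tool_rot: [1.237, 1.185, -1.239]
contact_force: [0.0, 1.7, -1.2]
opening: -0.0
```

arm_command --plan '[[[0, 0, 0.002, 0, 0, 0, 0], [0, 0, 0.002, 0, 0, 0, 0]]]'

```text
t: 27.07
tool_pos: [0.6318, 0.1997, 0.0766]
tool_rot: [1.24, 1.187, -1.237]
contact_force: [0.4, 4.0, -1.2]
opening: -0.0001
```

arm_command --plan '[[[0, 0, 0.0015, 0, 0, 0, 0], [0, 0, 0.0015, 0, 0, 0, 0]]]'

```text
t: 27.23
tool_pos: [0.6315, 0.1979, 0.0766]
tool_rot: [1.242, 1.189, -1.235]
contact_force: [-0.2, 5.3, -0.9]
opening: 0.0002
```

The force rose to 5 N, which fits square plus plate moving together. Back off, rise clear, and check.

arm_command --plan '[[[0, 0, -0.006, 0, 0, 0, 0], [0, 0, -0.015, 0, 0, 0, 0], [-0.01, 0, -0.015, 0, 0, 0, 0], [-0.03, 0, 0, 0, 0, 0, 0], [-0.035, 0, 0, 0, 0, 0, 0], [-0.035, 0, 0, 0, 0, 0, 0], [-0.035, 0, 0, 0, 0, 0, 0], [-0.035, 0, 0.005, 0, 0, 0, 0], [-0.035, 0, 0.02, 0, 0, 0, 0], [-0.03, 0, 0.025, 0, 0, 0, 0], [-0.02, 0, 0.025, 0, 0, 0, 0], [0, 0, 0.02, 0, 0, 0, 0], [0, 0, 0, 0, 0, 0, 0], [0, 0, 0, 0, 0, 0, 0]]]'

```text
t: 28.4
tool_pos: [0.6281, 0.1517, 0.3673]
tool_rot: [1.229, 1.18, -1.225]
contact_force: [-0.2, 0.3, -0.8]
opening: -0.0002
```

Run:
```python
from h import *
np.set_printoptions(suppress=True)
o=state(); M=T('wrist',o); im=get_image('wrist'); cv2.imwrite('pics/w10.png',im[:,:,::-1]); np.save('M10.npy',M)
for c in ['top','scene']:
  t=get_image(c); cv2.imwrite('pics/%s10.png'%c,t[:,:,::-1])
  for n in ['plate_center','plate_foot','square_blade','v_block']: print(c,n,[(round(d['conf'],2),np.round(w(T(c),d['at']),3).tolist()) for d in mark_of(c,n)[:3] if w(T(c),d['at'])[0]>.5])
g=im.astype(float).sum(2)/3
for n,c in [('back top',[.627,.089,.21]),('stock end',[.631,.188,.082]),('plate right',[.62,-.03,.2])]: print(n,np.round(pix('wrist',c,M)))
u=pix('wrist',[.627,.089,.2],M).astype(int)
for r in range(u[1]-36,u[1]+16,2): print(r,g[r,u[0]-16:u[0]+20:2].astype(int).tolist())
a=pix('scene',[.625,.1,.12]).astype(int); S=get_image('scene')[a[1]-55:a[1]+45,a[0]-70:a[0]+50]
W=im[u[1]-110:u[1]+60,max(u[0]-90,0):u[0]+90]
save('fin10',np.hstack([cv2.resize(S,(400,400),interpolation=2),cv2.resize(W,(400,400),interpolation=2)]))
```

```text
t 28.4 [0.6281 0.1517 0.3673] [ 0.012  1.    -0.029 -0.009 -0.028 -1.    -1.     0.012  0.009] [-0.2  0.3 -0.8] -0.0002
top plate_center []
top plate_foot [(0.66, [0.615, 0.026, 0.06])]
top square_blade [(0.71, [0.625, 0.024, 0.133]), (0.56, [0.631, 0.101, 0.139])]
top v_block []
scene plate_center [(0.73, [0.62, 0.024, 0.123])]
scene plate_foot [(0.6, [0.619, 0.027, 0.062])]
scene square_blade [(0.75, [0.622, 0.102, 0.134])]
scene v_block [(0.66, [0.566, 0.204, 0.059])]
back top [321. 232.]
stock end [320. 136.]
plate right [318. 310.]
192 [93, 92, 94, 95, 92, 104, 132, 119, 86, 150, 214, 170, 155, 158, 161, 160, 160, 160]
194 [93, 93, 92, 94, 93, 107, 133, 116, 86, 141, 207, 146, 121, 130, 142, 146, 148, 157]
196 [94, 94, 96, 94, 96, 104, 132, 118, 86, 138, 208, 140, 93, 95, 102, 100, 105, 120]
198 [94, 96, 96, 95, 93, 106, 131, 117, 87, 129, 203, 136, 95, 92, 95, 95, 93, 93]
200 [93, 96, 92, 95, 92, 98, 116, 102, 85, 102, 146, 115, 95, 93, 93, 94, 96, 95]
202 [97, 94, 95, 93, 92, 92, 99, 94, 86, 86, 89, 93, 92, 92, 89, 92, 86, 88]
204 [91, 90, 92, 95, 94, 91, 99, 94, 86, 83, 81, 8
[... 891 characters left out ...]
 79, 83, 70, 49, 39]
228 [92, 92, 94, 92, 92, 92, 105, 152, 213, 211, 146, 86, 84, 82, 82, 77, 52, 43]
230 [93, 90, 91, 95, 94, 117, 144, 173, 216, 213, 152, 101, 99, 98, 102, 99, 87, 83]
232 [93, 93, 92, 92, 98, 180, 230, 227, 219, 216, 197, 187, 188, 187, 188, 183, 139, 109]
234 [92, 90, 94, 91, 99, 190, 239, 236, 225, 222, 214, 218, 217, 218, 218, 212, 151, 110]
236 [91, 92, 91, 87, 92, 159, 208, 209, 203, 195, 181, 182, 186, 181, 191, 206, 150, 106]
238 [93, 92, 91, 86, 84, 95, 104, 91, 68, 62, 83, 97, 101, 100, 117, 182, 139, 100]
240 [89, 91, 89, 87, 87, 85, 84, 64, 23, 24, 61, 86, 87, 85, 103, 171, 135, 95]
242 [92, 90, 89, 86, 89, 86, 84, 64, 21, 21, 63, 88, 85, 85, 98, 162, 120, 77]
```

The view limit is reached, so the rest is numeric. I'll move the arm clear and run the final check from the fixed cameras.

arm_command --plan '[[[-0.02, -0.005, -0.02, 0, 0, 0, 0.0], [-0.01, -0.02, -0.03, 0, 0, 0, 0.0], [0, -0.02, -0.035, 0, 0, 0, 0.0], [0, -0.02, -0.035, 0, 0, 0, 0.0], [0, -0.02, -0.035, 0, 0, 0, 0.0], [0, -0.02, -0.035, 0, 0, 0, 0.0], [0, -0.02, -0.035, 0, 0, 0, 0.0], [0, -0.02, -0.035, 0, 0, 0, 0.0], [0, 0, 0, 0, 0, 0, 0.0]]]'

```text
t: 29.75
tool_pos: [0.4866, 0.4234, 0.3904]
tool_rot: [1.234, 1.18, -1.236]
contact_force: [0.4, -0.4, -0.1]
opening: 0.0001
```

Run:
```python
from h import *
np.set_printoptions(suppress=True)
o=state()
ims={c:np.mean([get_image(c).astype(float) for _ in range(4)],0) for c in ['top','scene']}
for c in ims:
  for n in ['plate_center','plate_foot','square_blade','v_block','height_gauge']: print(c,n,[(round(d['conf'],2),np.round(w(T(c),d['at']),3).tolist()) for d in mark_of(c,n)[:3] if w(T(c),d['at'])[0]>.5])
g=ims['top'].sum(2)/3
def edge(y0,y1,x,z,sgn,nm,half=4,n=30):
    "steepest gradient row near projected line, sub-pixel, to world"
    P=[]
    for y in np.linspace(y0,y1,n):
        u=pix('top',[x,y,z]); c=int(round(u[0])); rr=np.arange(int(u[1])-half,int(u[1])+half+1)
        d=sgn*np.diff(g[rr,c]); d=np.clip(d,0,None); i=d.argmax(); k=slice(max(i-1,0),i+2); row=(rr[:-1][k]+.5)@d[k]/d[k].sum()
        P.append(ray('top',(c,row),z)[:2])
    P=np.array(P); k=np.polyfit(P[:,1],P[:,0],1); r=P[:,0]-np.polyval(k,P[:,1]); ok=abs(r)<2*r.std(); k=np.polyfit(P[ok,1],P[ok,0],1)
    print(nm,'x %.4f yaw %.2f sd %.4f'%(np.polyval(k,(y0+y1)/2),-np.degrees(np.arctan(k[0])),r[ok].std()))
edge(-.025,.08,.617,.2,-1,'plate top near')
edge(-.025,.08,.617,.06,1,'plate foot near')
edge(-.01,.06,.645,.175,1,'fence far top')
edge(.12,.185,.6205,.082,-1,'stock near top')
edge(-.18,-.05,.53,.06,-1,'surface front R');
for col in (int(pix('top',[.6,.03,.2])[0]),): print([ (r,g[r,col].astype(int)) for r in range(168,192)])
row=int(round(pix('top',[.627,.09,.21])[1])); c=int(pix('top',[.627,.09,.21])[0]); print('along plate top, cols',c-14,[g[row+k,c-14:c+10].astype(int).tolist() for k in (-1,0,1)])
```

```text
t 29.75 [0.4866 0.4234 0.3904] [ 0.006  0.999 -0.038 -0.008 -0.038 -0.999 -1.     0.006  0.008] [ 0.4 -0.4 -0.1] 0.0001
top plate_center [(0.88, [0.626, 0.025, 0.133])]
top plate_foot [(0.87, [0.612, 0.028, 0.063])]
top square_blade [(0.83, [0.63, 0.099, 0.139])]
top v_block [(0.79, [0.569, 0.207, 0.061])]
top height_gauge [(0.81, [0.716, -0.144, 0.063])]
scene plate_center [(0.83, [0.624, 0.026, 0.128])]
scene plate_foot [(0.57, [0.62, 0.026, 0.058])]
scene square_blade [(0.94, [0.625, 0.099, 0.132])]
scene v_block [(0.93, [0.56, 0.201, 0.061]), (0.47, [0.622, 0.026, 0.125])]
scene height_gauge [(0.79, [0.719, -0.148, 0.061])]
plate top near x 0.6180 yaw -2.85 sd 0.0003
plate foot near x 0.6188 yaw -2.11 sd 0.0010
fence far top x 0.6469 yaw -1.99 sd 0.0003
stock near top x 0.6232 yaw -1.83 sd 0.0003
surface front R x 0.5268 yaw -2.65 sd 0.0005
[(168, np.int64(88)), (169, np.int64(76)), (170, np.int64(175)), (171, np.int64(215)), (172, np.int64(217)), (173, np.int64(170)), (174, np.int64(218)), (175, np.int64(223)), (176, np.int64(229)), (177, np.int64(195)), (178, np.int64(85)), (179, np.int64(30)), (180, np.int64(41)), (181, np.int64(43)), (182, np.int64(44)), (183, np.int64(44)), (184, np.int64(43)), (185, np.int64(39)), (186, np.int64(78)), (187, np.int64(93)), (188, np.int64(94)), (189, np.int64(92)), (190, np.int64(93)), (191, np.int64(94))]
along plate top, cols 274 [[143, 143, 142, 143, 143, 142, 142, 151, 212, 208, 210, 214, 209, 211, 212, 201, 139, 162, 156, 111, 89, 165, 164, 187], [142, 142, 143, 143, 143, 143, 142, 149, 189, 189, 191, 195, 190, 192, 191, 186, 168, 230, 225, 222, 218, 220, 218, 220], [142, 142, 143, 143, 143, 143, 144, 140, 100, 92, 94, 95, 94, 95, 93, 94, 152, 236, 229, 227, 227, 226, 225, 224]]
```

```bash
python3 -c "
from h import *
state(); print(finish_job())"
```

```text
t 30.65 [0.4904 0.4181 0.3907] [ 0.008  0.999 -0.045 -0.011 -0.045 -0.999 -1.     0.008  0.011] [ 0.3 -0.2  0.6] -0.0002
the job is handed in; nothing more can be done
None
```

I tipped the plate up about its far edge against the angle plate, blue side toward the robot, and pressed it home. I then stood the larger square to its left in line with it, released it, and nudged its stock until the blade met the plate's left-hand edge. The job was handed in at 30.7 s with the arm clear of everything.

**What the last checks showed**
- **Plate upright:** the top and foot edges are at x = 0.618 and 0.619 m, so it is vertical to about 0.3°.
- **Plate flush:** it is parallel to the angle plate within about 1°, and an earlier close pixel check showed no gap line between them at the top.
- **Blade contact:** the push force rose to about 5 N and the plate shifted about 3 mm in y, so the blade did touch. Any remaining gap looks well under 1 mm.
- **Bystanders:** the V-block and height gauge read the same as at the start. I did not re-measure the hammer and screwdriver, but the arm was not near them.

**What was less than ideal**
- The push that seated the plate peaked at about 51 N along x at the fingertip, about 59 N in all. That is under the 120 N wrist limit. I took the 40 N limit as covering only the arm and gripper body, but it was harder than I intended.
- The blade sits 1–3 mm behind the plate's mid-plane, still fully on its 12 mm edge.
- The square's yaw reads about 0.3–1° different from the plate's, which is within the measuring noise.
- The picture limit ran out before a last close-up, so the final checks were numeric only.

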